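# Erect the folding photo box and hold the red-capped sample pot up to the camera

## Task

Set up the folding photo box for the record picture of a received sample: pull its two side walls fully upright by their blue tabs, then the back wall that lies beneath them. Then take the red-capped sample pot out of the rack, keep it cap up, and hold it still in the air at the camera's focus point inside the box, its printed label squarely facing the lens. Finish while holding it there, with all three walls standing and everything else left where it was.

Things in the scene. Friction and masses are not known exactly. Their poses are not given: they have to be found in the camera images.
- photo_box: folding photo box fixed to the worktop: white floor plate 150 mm (its x) by 170 mm (its y), 5 mm thick, grey side rails 16 mm high; origin at the centre of the underside. Its open front is its -x side and faces the camera; x points to the back wall, y to the left wall. The three walls are white panels 4 mm thick; folded, the side walls lie flat towards the middle, over the back wall
- left_wall (a joint): hinge of the left wall (panel 140 mm wide, 62 mm from hinge to free edge); hinge line along photo_box x at y = +82 mm, z = 19 mm. rad: 0 folded flat, 1.571 upright against its stop; starts between 0 and 0.25. The hinge is stiff (0.06 N m): the wall stays at any angle it is left at
- right_wall (a joint): hinge of the right wall (panel 140 mm wide, 62 mm from hinge to free edge); hinge line along photo_box x at y = -82 mm, z = 19 mm. rad: 0 folded flat, 1.571 upright against its stop; starts between 0 and 0.25. The hinge is stiff (0.06 N m): the wall stays at any angle it is left at
- back_wall (a joint): hinge of the back wall (panel 150 mm wide, 100 mm from hinge to free edge); hinge line along photo_box y at x = +75 mm, z = 10 mm. rad: 0 folded flat (its upper face 12 mm above the worktop), 1.571 upright against its stop; starts between 0 and 0.02. Stiff like the others, it stays where it is left
- left_wall_tab (a point): grip point of the left wall's blue pull tab: 24 mm wide (along the hinge), 6 mm thick, 32 mm long, in the plane of the panel. The point is 18 mm beyond the free edge, 80 mm from the hinge line, at x = +54 mm of photo_box. Pinch the tab across its width (fingers close along photo_box x); it turns between the fingers as it swings up
- right_wall_tab (a point): grip point of the right wall's blue pull tab, same size and distances, at x = +4 mm of photo_box; fingers close along photo_box x
- back_wall_tab (a point): grip point of the back wall's blue pull tab, same size, 18 mm beyond the free edge, 118 mm from the hinge line, at y = 0 of photo_box; fingers close along photo_box y
- inspection_camera: small inspection camera on a column stand in front of the box's open side, fixed; base 64 x 60 mm, 110 mm high; origin at the centre of the underside; it looks level along its own x
- camera_lens (a point): centre of the lens front, 64 mm above the worktop; axes as those of inspection_camera
- camera_focus (a point): the camera's focus point: 120 mm straight in front of the lens at the lens height, above the floor of the box; the middle of the pot belongs here
- pot_rack: grey rack 52 mm (x) by 156 mm (y) by 22 mm high, fixed; three round pockets in a row along its y, 52 mm apart, 36 mm wide, 16 mm deep (their floor is 6 mm above the worktop); origin at the centre of the underside. Caps leave 14 mm between them, so grasp with the fingers closing across the row, along the rack's x
- sample_pot_1: the red-capped sample pot, about 50 g: white body 33 mm across and 42 mm high, red screw cap 37.6 mm across from 42 to 54 mm above its underside; origin at the centre of the underside, z up through the cap. It stands in any of the three pockets
- red_pot_centre (a point): middle of the red-capped pot, on its axis 27 mm above its underside; axes as those of the pot
- red_pot_label (a point): middle of the printed label on the side of the red-capped pot (the part with the writing), 16.5 mm from the pot's axis and 20 mm above its underside; its x axis points straight out of the label, level, its z axis is the pot's z
- sample_pot_2: the blue-capped sample pot, same size; stays in the rack
- sample_pot_3: the yellow-capped sample pot, same size; stays in the rack
- stain_red: brown dropper bottle with red dropper, 38 mm across, 94 mm high, beside the box; leave it standing
- stain_violet: brown dropper bottle with violet label, 38 mm across, 94 mm high, beside the box; leave it standing
- microscope: tall microscope in the middle of the worktop, fixed, 370 x 257 mm, 604 mm high, origin at the underside of its foot, about 30 mm in front of the middle; keep the arm clear of it
Not all that is in view belongs to the job. Several things have the shape of the sample_pot_1; the one meant has the colours described above.

How it is judged (in metres and radians):
On the way, in this order (a step that is already met when the one before it is completed fails the run):
1. both side walls stand upright (value of joint each of left_wall, right_wall above 1.45 rad), for 0.2 s.
2. the back wall stands upright behind them (value of joint back_wall above 1.45 rad and value of joint each of left_wall, right_wall above 1.4 rad), for 0.2 s.
3. the red-capped pot is held clear of the rack (height (world z) of sample_pot_1 above 0.026 m and contact force between the fingers and sample_pot_1 above 0.5 N and contact force between pot_rack and sample_pot_1 below 0.05 N), for 0.1 s.
At the end, for the whole second after the job is handed in: the fingers hold the red-capped pot still in the air, touching neither box nor rack, its middle within 20 mm of the focus point, upright within 8 degrees, its label turned to the lens within about 16 degrees, and all three walls stand within 10 degrees of upright (distance between red_pot_centre and camera_focus below 0.02 m and angle between sample_pot_1's own z axis and vertical below 0.14 rad and x of camera_lens in the frame of red_pot_label above 0.08 m and y of camera_lens in the frame of red_pot_label between -0.031 and 0.031 m and height (world z) of sample_pot_1 above 0.015 m and contact force between the fingers and sample_pot_1 above 0.5 N and contact force between photo_box and sample_pot_1 below 0.05 N and linear speed of sample_pot_1 below 0.02 m/s and value of joint each of left_wall, right_wall, back_wall above 1.4 rad); the arm keeps its last pose, push and grip.
It fails at once if another pot was pulled out of or pushed about in the rack (distance of any of sample_pot_2, sample_pot_3 from where it was at the start of the episode above 0.015 m or angle between any of sample_pot_2, sample_pot_3's own z axis and vertical above 0.3 rad).
It fails at once if the red-capped pot was tipped over (angle between sample_pot_1's own z axis and vertical above 0.6 rad).
It fails at once if a stain bottle was knocked away (distance of any of stain_red, stain_violet from where it was at the start of the episode above 0.03 m).
It also fails if it takes over 67 s, if anything falls off the work surface, if the arm or the gripper's body presses on something with over 40 N, if the wrist force passes 120 N, or if a joint passes its speed limit or range.

## Robot

A 7-joint arm with a two-finger parallel gripper is mounted at the origin on a cart in front of the work surface, level with it; the furniture and walls round the work are solid. World frame = base frame: x ahead of the robot, y to its left, z up, the work surface at z = 0. Lengths are in mm, angles in rad, forces in N, time in s.
With the tool pointing down it reaches from about 350 to 900 mm from the base axis. Payload 8.1 kg.
Tool frame: the origin (TCP) lies between the finger pads; the fingertips stand 22 mm ahead of it and the grasp point (between the pads) lies 3 mm ahead of it; z points along the fingers, y is the line along which they close (so a half turn about z gives the same grasp; the last joint's range is limited). The gripper opens to 85 mm and grips with 20 to 120 N. Pads are 22 mm wide; open, the fingers measure 114 mm over their backs; the gripper's body (76 mm by 85 mm) begins 54 mm behind the grasp point. The pads swing forward as they close: fully open they stand 13 mm farther back than shut.
Start: joints at [-1.224, 0.434, 0.025, 1.573, -0.012, 1.134, -0.075], TCP at [271.768, 562.834, 253.323] pointing down, gripper open.
Joint ranges: [-2.62, 2.62], [-0.44, 2.09], [-1.27, 1.32], [0.08, 2.57], [-1.32, 4.46], [0.12, 2], [-2.74, 2.74]. Speed limits (rad/s): [2.22, 2.22, 3.01, 3.01, 3.14, 3.14, 3.14].

## Interface

Orientations are given as a rotation vector (axis times angle).
In Python, from plant import bot gives the robot as it stands.
- The arm moves only by the tool drive_tool, never from a script. Its argument "deltas" is a list of rows, each an object with "jaw": the opening, from 0 (shut) to 1 (fully open); "dp": the shift along the tool's x, y, z in a scale on which 1.0 is 60 cm, a list of three; "roll": the turn about the tool's z in a scale on which 1.0 is pi rad. In form: [{"jaw": jaw, "dp": [dx, dy, dz], "roll": roll}, ...]. A call has 1 to 12 rows; each row is the pose to reach, as a shift and turn from the pose commanded when the call began, along the tool's axes at that moment; what a row does not reach only later rows make up. A row lasts 1/12 s, in which the tool goes at most 41.7 mm and 7.16 degrees, less where a joint would pass 70% of its speed; a pose out of reach is approached as far as the arm can. A call with a gripper value outside its range is refused whole. The fingers move at their own pace and stop on an object; "newtons" is the grip in N (left out, the last holds). Time passes only in rows, so rows that repeat a pose let the fingers close. It gives the time, the measured TCP pose, the force, the opening and the grip force at its end, in the units of the state.
- bot.sense(): the state, without advancing time (a new reading comes with each control period).
- bot.snapshot(name): name is "side" or "top"; returns a dict with "frame" (400x640x3 uint8, blue, green, red), "depth" (400x640 float32, mm along the optical axis (not along the pixel's ray), 0 where there is no reading), "intrinsics" (3x3 intrinsics, pixels), "distortion" ([k1, k2, p1, p2, k3] as OpenCV has them; the pictures are not rectified), "xyz" and "rotation" of the camera in the world. Camera axes: x right, y down, z forward; pixel columns grow to the right and rows downward; lengths in mm; the calibration is good to about 2 mm. A picture is of the moment at which its call begins.
- bot.close_job(): hands the job in; it is judged then, once.
The state is a dict: "clock": time; "qpos": joint angles; "qvel": joint speeds; "joint_torque": joint torques, N m; "tcp_pos": TCP position; "eef_rot": TCP orientation; "ft_force": force on the tool from outside, world axes, zero at the start; "torque": the same for the moment, N m; "gripper_width": finger opening in mm; "grasp_force": force on a finger pad.
Only numpy, scipy, OpenCV 4.12 (cv2) and the standard library are available. Lean on these libraries where they do the work, as an engineer would, in place of code of your own. Each camera call takes 0.05 s, during which the arm holds its last target. There are 200 camera calls.

## Working session

There is one attempt and no reset: what is moved stays moved. The work goes in short steps, Python scripts to look and compute and a tool call to move; the robot and the scene stay as the last step left them, time stands still between calls to the robot, and variables do not carry over. Pictures are saved under pics/ and viewed, at most 10 in all, crops included, and the job is handed in when it is done.

Besides the shell and the picture viewer there is one more tool, called as name(argument=value, ...), one argument or row to a line, values as JSON. drive_tool: Moves the arm, as the interface text tells. Its arguments: {"type":"object","properties":{"deltas":{"type":"array","items":{"type":"object","properties":{"jaw":{"type":"number"},"dp":{"type":"array","items":{"type":"number"}},"roll":{"type":"number"}}}},"newtons":{"type":"number"}},"required":["deltas"]}

```bash
mkdir -p pics; cat > h.py <<'E'
import numpy as np, cv2, pickle
from plant import bot
from scipy.spatial.transform import Rotation as R
def snap(n,f):
    s=bot.snapshot(n); cv2.imwrite(f'pics/{f}.png',s['frame']); pickle.dump(s,open(f'{f}.pkl','wb')); return s
def load(f): return pickle.load(open(f'{f}.pkl','rb'))
def rot(s):
    r=np.array(s['rotation'],float); return r if r.shape==(3,3) else R.from_rotvec(r).as_matrix()
def ray(s,u,v):
    p=cv2.undistortPoints(np.array([[[u,v]]],float),np.array(s['intrinsics'],float),np.array(s['distortion'],float))[0,0]
    return rot(s)@np.array([p[0],p[1],1.])
def pz(s,u,v,z):  # intersect with height z
    d=ray(s,u,v); o=np.array(s['xyz'],float); return o+d*(z-o[2])/d[2]
def pd(s,u,v):
    return np.array(s['xyz'],float)+ray(s,u,v)*s['depth'][int(round(v)),int(round(u))]
def proj(s,P):
    r=rot(s); rv=cv2.Rodrigues(r.T)[0]; t=-r.T@np.array(s['xyz'],float)
    return cv2.projectPoints(np.array(P,float).reshape(-1,3),rv,t,np.array(s['intrinsics'],float),np.array(s['distortion'],float))[0][:,0]
E
python3 - <<'E'
from h import *
for n in('top','side'):
    s=snap(n,n+'0'); print(n,s['xyz'],s['rotation'],s['intrinsics'],s['distortion'])
print(bot.sense())
E
```

```text
top [ 372.3005852   211.87201741 1091.15842867] [-2.13153465  2.16602074 -0.13654986] [[410.61539708   0.         316.79160391]
 [  0.         410.61539708 198.24424178]
 [  0.           0.           1.        ]] [-0.09610559  0.          0.          0.          0.        ]
side [690.95863498 709.56985203 730.63843155] [-0.46648383 -2.81283537  0.99581789] [[414.22683461   0.         323.18425022]
 [  0.         414.22683461 208.75166979]
 [  0.           0.           1.        ]] [0.01413437 0.         0.         0.         0.        ]
{'clock': 0.1, 'qpos': array([-1.22358927,  0.43513171,  0.02500741,  1.57396206, -0.01158743,
        1.13400233, -0.07511126]), 'qvel': array([-1.16205133e-03, -1.86216233e-03, -4.30535494e-04, -1.73450753e-03,
       -5.61103493e-04, -4.96867285e-04, -1.97426320e-05]), 'joint_torque': array([ 3.48732705e-03, -6.71758461e+01,  1.02836978e+00, -3.16906214e+01,
        1.58251991e-02,  7.20063239e-03,  4.63286847e-05]), 'tcp_pos': array([271.63548409, 562.4420512 , 252.63527331]), 'eef_rot': array([-7.00740625e-01, -3.06228426e+00,  2.12015510e-03]), 'ft_force': array([-0.10942763, -0.04190209,  0.46170783]), 'torque': array([ 0.00401068,  0.06756608, -0.0072024 ]), 'grasp_force': 0.0, 'gripper_width': 85.62912206979613}
```

View pics/top0.png

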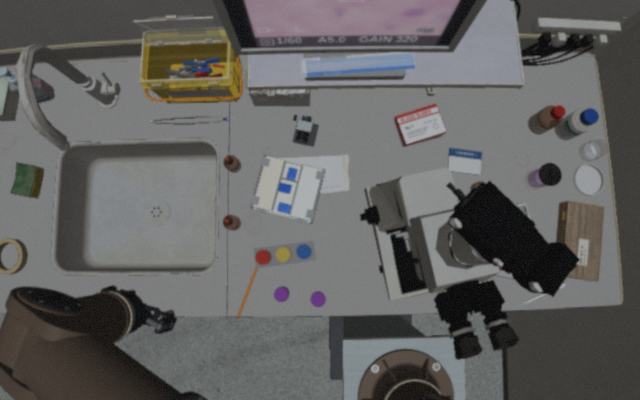

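View pics/side0.png

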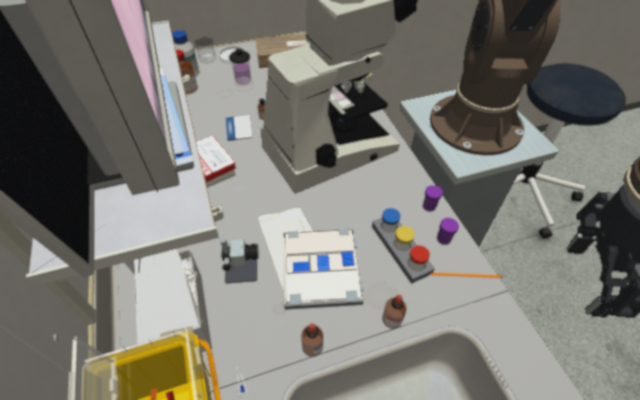

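The top view shows the box near (290,188), the inspection camera at (303,128), the rack at (284,255) with its red cap at (263,257), the stain bottles at (231,162) and (231,222), and purple decoy caps at (282,294) and (318,299).

Things that could be mistaken for the red pot: the red cap in the rack at top (263,257), the red-topped bottle at (552,117), and the dropper bottles. I choose the one in the rack and will check it in a close crop.

```bash
python3 - <<'E'
from h import *
a=load('top0')['frame'][115:315,220:360]; b=load('side0')['frame'][190:320,210:450]
cv2.imwrite('pics/c1.png',cv2.resize(a,None,fx=3,fy=3,interpolation=cv2.INTER_CUBIC)[:600])
cv2.imwrite('pics/c2.png',cv2.resize(b,None,fx=3.3,fy=3.3,interpolation=cv2.INTER_CUBIC))
E
```

```text
(no output)
```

View pics/c1.png

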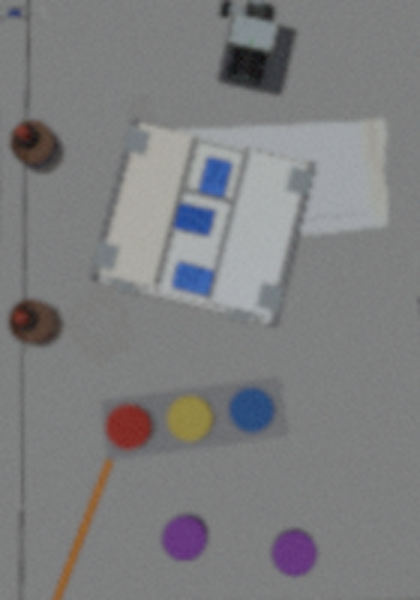

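View pics/c2.png

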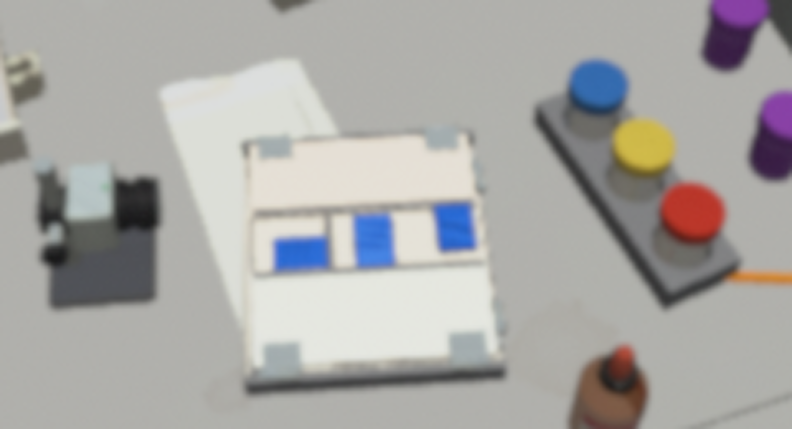

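c1 confirms the red-capped pot at the left end of the rack, with a cap centre of about (130,427). The box tabs are at (215,176) for the back, (194,219) for the right and (193,279) for the left. The box's left wall is on the image right, and its x axis points down the image, towards the robot.

```bash
python3 - <<'E'
from h import *
from scipy.optimize import least_squares
np.set_printoptions(precision=1,suppress=True)
t=load('top0');s=load('side0')
c1=lambda u,v:(220+u/3,115+v/3); c2=lambda u,v:(210+u/3.3,190+v/3.3)
loc=np.array([[-75,-85,16],[-75,85,16],[75,85,16],[75,-85,16]],float)
T=np.array([c1(*p) for p in[(135,122),(313,165),(275,325),(95,278)]])
S=np.array([c2(*p) for p in[(247,376),(243,145),(473,132),(503,364)]])
def W(q,l): c,n=np.cos(q[2]),np.sin(q[2]); l=np.atleast_2d(l); return np.c_[q[0]+c*l[:,0]-n*l[:,1],q[1]+n*l[:,0]+c*l[:,1],l[:,2]]
for nm,im in(('both',3),('top',1),('side',2)):
    f=lambda q:np.concatenate([(proj(t,W(q,loc))-T).ravel()*(im&1),(proj(s,W(q,loc))-S).ravel()*(im>>1)])
    r=least_squares(f,[400,280,3.0]); print(nm,r.x[:2],round(r.x[2],4),r.fun)
for nm,a,b in[('back',(215,176),(303,252)),('right',(194,219),(374,240)),('left',(193,279),(455,228)),('red',(130,427),(692,210)),('yel',(190,418),(644,146)),('blue',(252,410),(598,85))]:
    print(nm,pd(t,*c1(*a)),pd(s,*c2(*b)), pz(t,*c1(*a),60),pz(s,*c2(*b),60))
print('worktop',pd(t,*c1(300,400)),pd(s,*c2(450,250)),'plate white',pd(t,*c1(215,150)))
for p in[(150,200),(270,230)]: print('panel',pd(t,*c1(*p)))
# cloud of camera
def cloud(c,step=1):
    u,v=np.meshgrid(np.arange(0,640),np.arange(0,400)); P=cv2.undistortPoints(np.stack([u,v],-1).reshape(-1,1,2).astype(float),np.array(c['intrinsics']),np.array(c['distortion']))[:,0]
    d=c['depth'].reshape(-1); X=np.c_[P,np.ones(len(P))]*d[:,None]; return X[d>0]@rot(c).T+np.array(c['xyz'])
for c in(t,s):
    X=cloud(c); k=(X[:,2]>30)&(X[:,2]<130)&(X[:,0]>480)&(X[:,0]<640)&(X[:,1]>180)&(X[:,1]<330)
    Y=X[k]; print('cam',len(Y),Y.min(0),Y.max(0),Y.mean(0))
    for z in range(30,120,10):
        y=Y[(Y[:,2]>=z)&(Y[:,2]<z+10)]
        if len(y):print(z,len(y),y.min(0)[:2],y.max(0)[:2])
E
```

```text
both [544.2 296.2] 2.8786 [-1.1 -1.3  0.9 -0.6 -0.3  0.5 -2.6  0.4 -0.9  1.1 -0.5 -2.6 -0.1 -2.2
  1.3 -0. ]
top [543.6 294.1] 2.8847 [-0.5 -1.   1.5 -0.6  0.7  0.6 -1.7  0.9 -0.   0.  -0.  -0.  -0.  -0.
  0.  -0. ]
side [544.6 297.7] 2.8746 [-0.  -0.   0.  -0.  -0.   0.  -0.   0.  -1.1  1.7 -0.3 -2.1  0.2 -1.5
  1.2  0.9]
back [583.9 284.1  18.4] [582.6 290.6  17.5] [575.7 281.3  60. ] [589.1 315.6  60. ]
right [542.2 301.1  39.6] [543.2 307.1  36.1] [538.9 299.4  60. ] [548.3 321.   60. ]
left [491.2 303.2  28.6] [492.5 310.1  28.1] [487.7 300.5  60. ] [501.5 328.3  60. ]
red [364.6 353.9  59.1] [367.9 362.8  63.6] [364.6 353.8  60. ] [366.2 360.9  60. ]
yel [371.4 303.7  60.4] [373.1 311.6  61.7] [371.4 303.7  60. ] [372.3 310.6  60. ]
blue [377.3 251.8  64.9] [380.2 261.1  63. ] [377.3 252.   60. ] [378.8 259.1  60. ]
worktop [385.7 212.    4.2] [497.4 316.4  15.2] plate white [610.3 284.8   5.5]
panel [561.3 340.5  29.8]
panel [534.4 235.9  20.5]
cam 335 [480.6 261.3  30. ] [621.6 330.   41.7] [554.3 311.3  33.4]
30 329 [480.6 261.3] [621.6 330. ]
40 6 [536.5 287.1] [552.6 305.3]
cam 519 [484.5 286.5  30. ] [621.5 330.   40.1] [561.5 314.   33.2]
30 517 [484.5 286.5] [621.5 330. ]
40 2 [545.3 292.8] [549.3 298.7]
```

```bash
cat >> h.py <<'E'
def c1(u,v): return (220+(u+.5)/3-.5,115+(v+.5)/3-.5)
def c2(u,v): return (210+(u+.5)/3.3-.5,190+(v+.5)/3.3-.5)
def blobs(s,lo,hi,box,amin=12):
    h=cv2.cvtColor(s['frame'],cv2.COLOR_BGR2HSV); m=cv2.inRange(h,lo,hi); k=np.zeros_like(m); x0,y0,x1,y1=box; k[y0:y1,x0:x1]=m[y0:y1,x0:x1]
    n,l,st,ce=cv2.connectedComponentsWithStats(k); return [(ce[i],st[i,4],cv2.minAreaRect(np.argwhere(l==i)[:,::-1].astype(np.float32))) for i in range(1,n) if st[i,4]>=amin]
E
python3 - <<'E'
from h import *
np.set_printoptions(precision=1,suppress=True)
t=load('top0');s=load('side0')
print('camerabase top',[pz(t,*c1(*p),0)[:2] for p in[(297,30),(280,95),(220,80)]])
print('camerabase side',[pz(s,*c2(*p),0)[:2] for p in[(52,305),(155,298),(155,230)]])
print('lens side',pz(s,*c2(157,203),64),'lens back',pz(s,*c2(118,203),64))
for nm,c,b in(('top',t,(220,115,360,315)),('side',s,(270,190,450,290))):
    for cn,lo,hi in(('blue',(105,150,60),(125,255,255)),('yel',(18,120,80),(35,255,255)),('red',(0,150,80),(8,255,255)),('red2',(172,150,80),(180,255,255))):
        for ce,a,r in blobs(c,lo,hi,b): print(nm,cn,ce,a,'size',np.array(r[1]),'z60',pz(c,*ce,60)[:2],'z28',pz(c,*ce,28)[:2],'z11',pz(c,*ce,11)[:2])
E
```

```text
camerabase top [array([723.9, 210. ]), array([662.6, 226.5]), array([677.7, 281.1])]
camerabase side [array([733.7, 266.3]), array([674.3, 281.4]), array([663.3, 234.5])]
lens side [660.4 258.6  64. ] lens back [681.7 251.4  64. ]
top blue [291.3 173.7] 63 size [6.3 9.9] z60 [575.8 282.1] z28 [582.1 284.3] z11 [585.5 285.4]
top blue [284.1 187.6] 70 size [10.4  6.5] z60 [539.9 300.9] z28 [545.1 303.6] z11 [547.8 305.1]
top blue [283.9 207.5] 67 size [10.2  6.3] z60 [489.1 301.5] z28 [492.7 304.3] z11 [494.6 305.8]
top blue [303.4 251.2] 120 size [12. 11.] z60 [378.5 253.6] z28 [378.7 254.9] z11 [378.8 255.6]
top yel [283. 254.] 138 size [12. 12.] z60 [372.2 304.6] z28 [372.2 307.5] z11 [372.2 309.1]
top red [262.5 256.8] 136 size [12.  12.7] z60 [365.8 355.8] z28 [365.6 360.3] z11 [365.5 362.7]
side blue [390.7 215.9] 171 size [13. 14.] z60 [379.9 259.1] z28 [365.  237.6] z11 [357.1 226.2]
side blue [347.5 258.3] 114 size [12.  9.] z60 [501.6 326.4] z28 [492.6 308.1] z11 [487.8 298.4]
side blue [322.8 262.4] 129 size [13.  9.] z60 [549. 320.] z28 [542.3 301.5] z11 [538.7 291.6]
side blue [300.8 266.4] 113 size [ 7. 14.] z60 [591. 315.] z28 [586.2 296.2] z11 [583.7 286.2]
side yel [404.2 234.5] 243 size [15. 17.] z60 [374.3 310.5] z28 [359.2 291.5] z11 [351.2 281.4]
side red [419.2 254.2] 240 size [16. 17.] z60 [367.6 361.8] z28 [352.2 345.2] z11 [344.  336.4]
```

Careful with the scale: shifts go in shares of 60 cm and turns go in shares of pi rad. That gives: -60 mm / 600 = -0.1.

drive_tool(
  deltas=[
    {"jaw": 0.45, "dp": [0, 0, -0.1], "roll": 0},
    {"jaw": 0.45, "dp": [0, 0, -0.1], "roll": 0},
  ],
)

```text
clock: 0.27
tcp_pos: [271.8, 562.9, 315.4]
eef_rot: [0.701, 3.062, 0.0]
ft_force: [-0.0, 1.2, 0.7]
gripper_width: 63.6
grasp_force: 0.0
```

```bash
cat >> h.py <<'E'
BC=np.array([543.8,296.3]); BY=2.885
def bw(x,y,z):
    c,n=np.cos(BY),np.sin(BY); return np.array([BC[0]+c*x-n*y,BC[1]+n*x+c*y,z])
def plan(targets,yaw,ref=None):
    """tool deltas to bring TCP to world targets with closing line at yaw"""
    st=bot.sense(); M=R.from_rotvec(st['eef_rot']).as_matrix(); p=st['tcp_pos']
    cur=np.arctan2(M[1,1],M[0,1]); d=(yaw-cur+np.pi/2)%np.pi-np.pi/2
    print('t',round(st['clock'],2),'tcp',p.round(1),'q',np.round(st['qpos'],2),'roll %.3f (alt %.3f)'%(-d,-d+np.sign(d)*np.pi),'tilt',np.round(M[:,2],3))
    for T in np.atleast_2d(targets): print('  T',np.round(T,1),'dp',np.round(M.T@(T-p),1))
E
python3 - <<'E'
from h import *
np.set_printoptions(precision=1,suppress=True)
t=load('top0');s=load('side0')
for nm,c,b in(('top',t,(220,115,360,235)),('side',s,(270,240,370,290))):
    h=cv2.cvtColor(c['frame'],cv2.COLOR_BGR2HSV); m=cv2.inRange(h,(105,150,60),(125,255,255))
    for ce,a,r in blobs(c,(105,150,60),(125,255,255),b):
        u,v=ce.astype(int); Z=[pd(c,i,j)[2] for i in range(u-2,u+3) for j in range(v-2,v+3)]; print(nm,ce,np.median(Z),np.std(Z))
print('tabs',bw(4,-3,30),bw(54,3,28))
plan([bw(4,-3,160)],BY)
E
```

```text
top [291.3 173.7] 16.742157327768382 2.0329961428556373
top [284.1 187.6] 35.788920181525555 2.146397684117709
top [283.9 207.5] 30.078951253928835 2.2988958805582542
side [347.5 258.3] 29.228748826675883 1.1261507091074368
side [322.8 262.4] 36.286627868678124 1.2167086702892522
side [300.8 266.4] 15.869998726184008 1.0572844144114188
tabs [540.7 300.2  30. ] [490.8 307.1  28. ]
t 0.27 tcp [271.8 562.9 315.4] q [-1.2  0.4  0.   1.5 -0.   1.3 -0.1] roll 1.378 (alt -1.764) tilt [ 0.  0. -1.]
  T [540.7 300.2 160. ] dp [-356.4 -119.7  155.4]
```

In the tool's units: -356 mm / 600 = -0.5933, 155 mm / 600 = 0.2583, 1.378 rad / 3.1416 = 0.4386.

drive_tool(
  deltas=[
    {"jaw": 0.45, "dp": [-0.06, -0.02, 0], "roll": 0.0382},
    {"jaw": 0.45, "dp": [-0.12, -0.04, 0.0167], "roll": 0.0764},
    {"jaw": 0.45, "dp": [-0.18, -0.06, 0.0333], "roll": 0.1146},
    {"jaw": 0.45, "dp": [-0.24, -0.08, 0.0667], "roll": 0.1528},
    {"jaw": 0.45, "dp": [-0.3, -0.1, 0.1], "roll": 0.191},
    {"jaw": 0.45, "dp": [-0.36, -0.12, 0.1333], "roll": 0.2292},
    {"jaw": 0.45, "dp": [-0.42, -0.14, 0.1667], "roll": 0.2674},
    {"jaw": 0.45, "dp": [-0.48, -0.16, 0.2], "roll": 0.3056},
    {"jaw": 0.45, "dp": [-0.54, -0.18, 0.2333], "roll": 0.3438},
    {"jaw": 0.45, "dp": [-0.5933, -0.2, 0.2583], "roll": 0.382},
    {"jaw": 0.45, "dp": [-0.5933, -0.2, 0.2583], "roll": 0.4202},
    {"jaw": 0.45, "dp": [-0.5933, -0.2, 0.2583], "roll": 0.4386},
  ],
)

```text
clock: 1.27
tcp_pos: [541.6, 295.7, 156.5]
eef_rot: [2.499, 1.901, -0.005]
ft_force: [0.5, 0.5, 0.1]
gripper_width: 38.8
grasp_force: 0.0
```

```bash
python3 - <<'E'
from h import *
np.set_printoptions(precision=2,suppress=True)
plan([bw(4,-3,50)],BY)
t=snap('top','top1');s=snap('side','side1')
a=cv2.resize(t['frame'][110:270,220:380],None,fx=2.5,fy=2.5,interpolation=cv2.INTER_CUBIC)
b=cv2.resize(s['frame'][150:310,270:430],None,fx=2.5,fy=2.5,interpolation=cv2.INTER_CUBIC)
cv2.imwrite('pics/d1.png',np.hstack([a,b]))
p=bot.sense()['tcp_pos']; print(proj(s,[p,p+[0,0,-22]]),proj(t,[p,p+[0,0,-22]]))
E
```

```text
t 1.27 tcp [541.6 295.7 156.5] q [-0.86  0.53  0.4   1.73 -0.25  0.93 -0.63] roll -0.013 (alt 3.128) tilt [-0. -0. -1.]
  T [540.7 300.2  50. ] dp [  4.5  -2.1 106.5]
[[324.35 221.59]
 [324.18 229.09]] [[281.11 180.81]
 [281.99 182.45]]
```

View pics/d1.png

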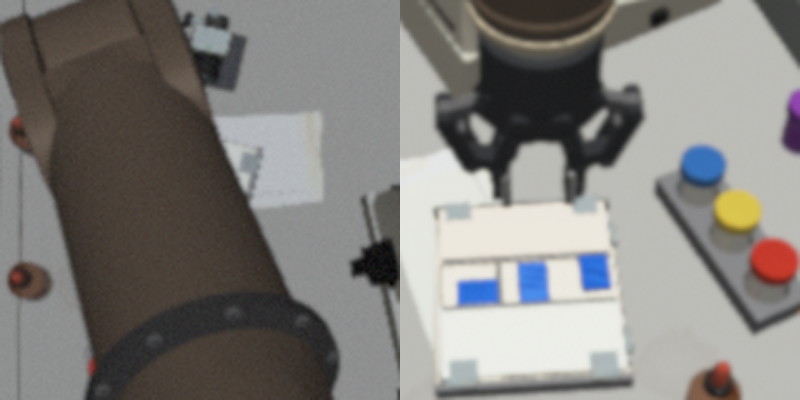

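```bash
sed -i 's/BC=np.array(.*); BY/BC=np.array([545.0,297.0]); BY/' h.py; python3 - <<'E'
from h import *
np.set_printoptions(precision=2,suppress=True)
print(bw(4,-3,0),bw(54,3,0),bw(-43,0,0))
plan([[544,303,70],[544,303,42]],BY)
E
```

```text
[541.89 300.92   0.  ] [492.01 307.8    0.  ] [586.59 286.09   0.  ]
t 1.37 tcp [540.1 299.3 157.5] q [-0.86  0.53  0.4   1.73 -0.25  0.93 -0.63] roll -0.003 (alt 3.139) tilt [-0. -0. -1.]
  T [544 303  70] dp [ 4.7  2.8 87.5]
  T [544 303  42] dp [  4.8   2.9 115.5]
```

In the tool's units: 113 mm / 600 = 0.1883, 111 mm / 600 = 0.185.

drive_tool(
  deltas=[
    {"jaw": 0.45, "dp": [0.0067, 0.0033, 0.0583], "roll": 0},
    {"jaw": 0.45, "dp": [0.0067, 0.0033, 0.1083], "roll": 0},
    {"jaw": 0.45, "dp": [0.0067, 0.0033, 0.1467], "roll": 0},
    {"jaw": 0.45, "dp": [0.0067, 0.0033, 0.17], "roll": 0},
    {"jaw": 0.45, "dp": [0.0067, 0.0033, 0.185], "roll": 0},
    {"jaw": 0.45, "dp": [0.0067, 0.0033, 0.1883], "roll": 0},
    {"jaw": 0.45, "dp": [0.0067, 0.0033, 0.1883], "roll": 0},
    {"jaw": 0, "dp": [0.0067, 0.0033, 0.1883], "roll": 0},
    {"jaw": 0, "dp": [0.0067, 0.0033, 0.1883], "roll": 0},
    {"jaw": 0, "dp": [0.0067, 0.0033, 0.1883], "roll": 0},
    {"jaw": 0, "dp": [0.0067, 0.0033, 0.1883], "roll": 0},
    {"jaw": 0, "dp": [0.0067, 0.0033, 0.1883], "roll": 0},
  ],
  newtons=20,
)

```text
clock: 2.37
tcp_pos: [544.3, 303.6, 46.2]
eef_rot: [2.488, 1.918, 0.004]
ft_force: [4.7, 0.1, 1.9]
gripper_width: 23.0
grasp_force: 24.5
```

```bash
python3 - <<'E'
from h import *
np.set_printoptions(precision=2,suppress=True)
p=bot.sense()['tcp_pos']; r,a0=77,.17
ey=bw(0,1,0)-bw(0,0,0); ez=np.array([0,0,1.])
A=np.r_[np.linspace(a0,1.571,11)[1:],1.571]
T=[p+ey*(r*np.cos(a)-r*np.cos(a0))+ez*(r*np.sin(a)-r*np.sin(a0)) for a in A]; T[-1]=T[-1]-5*ey
plan(T,BY)
E
```

```text
t 2.37 tcp [544.3 303.6  46.2] q [-0.82  0.68  0.34  1.79 -0.32  0.72 -0.57] roll -0.001 (alt 3.141) tilt [ 0.  0. -1.]
  T [545.  306.1  56.7] dp [  2.6   0.  -10.5]
  T [546.  309.9  66.7] dp [  6.6   0.  -20.5]
  T [547.4 315.1  76.1] dp [ 12.    0.1 -29.8]
  T [549.  321.5  84.6] dp [ 18.6   0.1 -38.3]
  T [551.  329.   92.1] dp [ 26.3   0.1 -45.8]
  T [553.2 337.4  98.5] dp [ 35.1   0.1 -52.1]
  T [555.6 346.6 103.5] dp [ 44.6   0.1 -57.2]
  T [558.2 356.4 107.2] dp [ 54.7   0.1 -60.9]
  T [560.9 366.6 109.5] dp [ 65.3   0.1 -63.1]
  T [563.6 377.  110.2] dp [ 76.    0.1 -63.8]
  T [564.9 381.8 110.2] dp [ 81.    0.1 -63.8]
```

In the tool's units: 82 mm / 600 = 0.1367, 44.6 mm / 600 = 0.0743.

drive_tool(
  deltas=[
    {"jaw": 0, "dp": [0.0043, 0, -0.0175], "roll": 0},
    {"jaw": 0, "dp": [0.011, 0, -0.0342], "roll": 0},
    {"jaw": 0, "dp": [0.02, 0, -0.05], "roll": 0},
    {"jaw": 0, "dp": [0.031, 0, -0.0642], "roll": 0},
    {"jaw": 0, "dp": [0.0433, 0, -0.0767], "roll": 0},
    {"jaw": 0, "dp": [0.0583, 0, -0.0867], "roll": 0},
    {"jaw": 0, "dp": [0.0743, 0, -0.095], "roll": 0},
    {"jaw": 0, "dp": [0.0917, 0, -0.1017], "roll": 0},
    {"jaw": 0, "dp": [0.1083, 0, -0.105], "roll": 0},
    {"jaw": 0, "dp": [0.1267, 0, -0.1067], "roll": 0},
    {"jaw": 0, "dp": [0.1367, 0, -0.1067], "roll": 0},
    {"jaw": 0, "dp": [0.1367, 0, -0.1067], "roll": 0},
  ],
  newtons=20,
)

```text
clock: 3.37
tcp_pos: [565.5, 383.1, 110.3]
eef_rot: [2.486, 1.918, 0.004]
ft_force: [4.2, -2.8, 6.1]
gripper_width: 23.0
grasp_force: 19.5
```

In the tool's units: 2 mm / 600 = 0.0033.

drive_tool(
  deltas=[
    {"jaw": 0, "dp": [0.0033, 0, 0], "roll": 0},
    {"jaw": 0, "dp": [0.0033, 0, 0], "roll": 0},
    {"jaw": 0, "dp": [0.0033, 0, 0], "roll": 0},
  ],
)

```text
clock: 3.62
tcp_pos: [565.7, 383.8, 110.3]
eef_rot: [2.487, 1.917, 0.002]
ft_force: [4.2, -2.6, 5.2]
gripper_width: 22.9
grasp_force: 19.6
```

```bash
python3 - <<'E'
from h import *
np.set_printoptions(precision=2,suppress=True)
print(bot.sense()['ft_force'])
plan([bw(4,-82,110)],BY)
s=snap('side','side2')
cv2.imwrite('pics/d2.png',cv2.resize(s['frame'][150:310,270:430],None,fx=2.5,fy=2.5,interpolation=cv2.INTER_CUBIC))
E
```

```text
[ 4.16 -2.58  5.2 ]
t 3.62 tcp [565.7 383.8 110.3] q [-0.91  0.68  0.38  1.59 -0.29  0.93 -0.69] roll -0.001 (alt 3.140) tilt [ 0. -0. -1.]
  T [561.9 377.3 110. ] dp [-7.2 -2.   0.3]
```

View pics/d2.png

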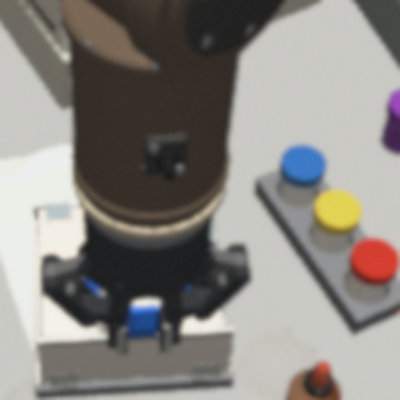

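The crop shows the right wall upright, with its tab (145,315) still in the fingers. Next I release it and go to the left tab.

```bash
python3 - <<'E'
from h import *
np.set_printoptions(precision=2,suppress=True)
plan([[565.7,383.8,170],[493,306.5,170],[493,306.5,80]],BY)
E
```

```text
t 3.67 tcp [565.7 383.7 110.3] q [-0.91  0.68  0.38  1.59 -0.29  0.93 -0.69] roll -0.001 (alt 3.140) tilt [ 0. -0. -1.]
  T [565.7 383.8 170. ] dp [  0.1   0.1 -59.7]
  T [493.  306.5 170. ] dp [-93.2 -50.4 -59.9]
  T [493.  306.5  80. ] dp [-93.2 -50.6  30.1]
```

In the tool's units: -93 mm / 600 = -0.155, -62 mm / 600 = -0.1033.

drive_tool(
  deltas=[
    {"jaw": 0.45, "dp": [-0.0033, 0, 0], "roll": 0},
    {"jaw": 0.45, "dp": [-0.0033, 0, 0], "roll": 0},
    {"jaw": 0.45, "dp": [-0.0033, 0, 0], "roll": 0},
    {"jaw": 0.45, "dp": [-0.0033, 0, -0.0083], "roll": 0},
    {"jaw": 0.45, "dp": [-0.0033, 0, -0.0583], "roll": 0},
    {"jaw": 0.45, "dp": [-0.0033, 0, -0.1], "roll": 0},
    {"jaw": 0.45, "dp": [-0.05, -0.0267, -0.1033], "roll": 0},
    {"jaw": 0.45, "dp": [-0.1, -0.0533, -0.1], "roll": 0},
    {"jaw": 0.45, "dp": [-0.155, -0.0833, -0.1], "roll": 0},
    {"jaw": 0.45, "dp": [-0.155, -0.0833, -0.05], "roll": 0},
    {"jaw": 0.45, "dp": [-0.155, -0.0833, 0], "roll": 0},
    {"jaw": 0.45, "dp": [-0.155, -0.0833, 0], "roll": 0},
  ],
)

```text
clock: 4.67
tcp_pos: [489.2, 306.0, 105.7]
eef_rot: [-2.487, -1.918, 0.01]
ft_force: [-0.2, -0.7, -0.5]
gripper_width: 38.5
grasp_force: 0.0
```

```bash
python3 - <<'E'
from h import *
np.set_printoptions(precision=2,suppress=True)
plan([[493,306.5,60],[493,306.5,38]],BY)
E
```

```text
t 4.67 tcp [489.2 306.  105.7] q [-0.92  0.54  0.38  1.87 -0.27  0.79 -0.65] roll -0.000 (alt 3.142) tilt [-0.01 -0.   -1.  ]
  T [493.  306.5  60. ] dp [ 1.6  3.8 45.6]
  T [493.  306.5  38. ] dp [ 1.7  3.9 67.6]
```

In the tool's units: 72 mm / 600 = 0.12, 68 mm / 600 = 0.1133.

drive_tool(
  deltas=[
    {"jaw": 0.45, "dp": [0, 0, 0.0417], "roll": 0},
    {"jaw": 0.45, "dp": [0, 0, 0.075], "roll": 0},
    {"jaw": 0.45, "dp": [0, 0, 0.1], "roll": 0},
    {"jaw": 0.45, "dp": [0, 0, 0.1133], "roll": 0},
    {"jaw": 0.45, "dp": [0, 0, 0.12], "roll": 0},
    {"jaw": 0.45, "dp": [0, 0, 0.12], "roll": 0},
    {"jaw": 0.45, "dp": [0, 0, 0.12], "roll": 0},
    {"jaw": 0, "dp": [0, 0, 0.12], "roll": 0},
    {"jaw": 0, "dp": [0, 0, 0.12], "roll": 0},
    {"jaw": 0, "dp": [0, 0, 0.12], "roll": 0},
    {"jaw": 0, "dp": [0, 0, 0.12], "roll": 0},
    {"jaw": 0, "dp": [0, 0, 0.12], "roll": 0},
  ],
  newtons=20,
)

```text
clock: 5.67
tcp_pos: [493.6, 307.7, 38.0]
eef_rot: [2.488, 1.918, 0.004]
ft_force: [4.3, 0.6, 1.4]
gripper_width: 23.4
grasp_force: 24.6
```

```bash
python3 - <<'E'
from h import *
np.set_printoptions(precision=2,suppress=True)
st=bot.sense(); p=st['tcp_pos']; print(st['gripper_width'],st['grasp_force'],st['ft_force'])
ey=bw(0,1,0)-bw(0,0,0); ez=np.array([0,0,1.])
y=(p[:2]-BC)@ey[:2]; z=26; r=np.hypot(82-y,z-19); a0=np.arctan2(z-19,82-y); print(y,r,a0)
A=np.r_[np.linspace(a0,1.571,11)[1:],1.571]
T=[p-ey*(r*np.cos(a)-r*np.cos(a0))+ez*(r*np.sin(a)-r*np.sin(a0)) for a in A]; T[-1]=T[-1]+7*ey
plan(T,BY)
E
```

```text
23.356697401527747 24.60670530796051 [4.25 0.61 1.38]
2.7215484523841216 79.5868888686301 0.08806798362739539
t 5.67 tcp [493.6 307.7  38. ] q [-0.88  0.64  0.33  1.91 -0.32  0.65 -0.61] roll -0.001 (alt 3.141) tilt [ 0.  0. -1.]
  T [493.1 305.8  49.6] dp [ -1.9   0.  -11.6]
  T [492.2 302.3  60.9] dp [ -5.5   0.  -22.9]
  T [490.9 297.3  71.4] dp [-10.7   0.1 -33.5]
  T [489.2 290.8  81.1] dp [-17.4   0.1 -43.1]
  T [487.1 283.   89.7] dp [-25.5   0.1 -51.7]
  T [484.8 274.   97. ] dp [-34.7   0.1 -59.1]
  T [482.2 264.1 102.8] dp [-44.9   0.2 -64.9]
  T [479.4 253.5 107.1] dp [-55.9   0.2 -69.2]
  T [476.5 242.3 109.7] dp [-67.4   0.2 -71.8]
  T [473.5 231.  110.6] dp [-79.2   0.2 -72.7]
  T [471.7 224.2 110.6] dp [-86.2   0.2 -72.7]
```

In the tool's units: -86 mm / 600 = -0.1433, -67.4 mm / 600 = -0.1123.

drive_tool(
  deltas=[
    {"jaw": 0, "dp": [-0.0032, 0, -0.0193], "roll": 0},
    {"jaw": 0, "dp": [-0.0092, 0, -0.0383], "roll": 0},
    {"jaw": 0, "dp": [-0.0178, 0, -0.0558], "roll": 0},
    {"jaw": 0, "dp": [-0.029, 0, -0.0717], "roll": 0},
    {"jaw": 0, "dp": [-0.0425, 0, -0.0862], "roll": 0},
    {"jaw": 0, "dp": [-0.0578, 0, -0.0983], "roll": 0},
    {"jaw": 0, "dp": [-0.075, 0, -0.1083], "roll": 0},
    {"jaw": 0, "dp": [-0.0933, 0, -0.115], "roll": 0},
    {"jaw": 0, "dp": [-0.1123, 0, -0.12], "roll": 0},
    {"jaw": 0, "dp": [-0.1317, 0, -0.1217], "roll": 0},
    {"jaw": 0, "dp": [-0.1433, 0, -0.1217], "roll": 0},
    {"jaw": 0, "dp": [-0.1433, 0, -0.1217], "roll": 0},
  ],
)

```text
clock: 6.67
tcp_pos: [471.0, 223.0, 111.0]
eef_rot: [2.489, 1.916, 0.002]
ft_force: [4.5, -0.4, 8.2]
gripper_width: 23.0
grasp_force: 19.3
```

drive_tool(
  deltas=[
    {"jaw": 0, "dp": [0, 0, 0], "roll": 0},
    {"jaw": 0, "dp": [0, 0, 0], "roll": 0},
  ],
)

```text
clock: 6.83
tcp_pos: [471.4, 224.2, 110.9]
eef_rot: [2.488, 1.918, 0.002]
ft_force: [2.8, -0.7, 8.8]
gripper_width: 23.0
grasp_force: 19.3
```

```bash
python3 - <<'E'
from h import *
np.set_printoptions(precision=2,suppress=True)
st=bot.sense(); p=st['tcp_pos']; print(st['gripper_width'],st['grasp_force'],st['ft_force'])
c,n=np.cos(BY),np.sin(BY); d=p[:2]-BC; print('local',c*d[0]+n*d[1],-n*d[0]+c*d[1])
plan([p],BY)
E
```

```text
23.047713601922712 19.277696013450623 [ 2.84 -0.71  8.76]
local 52.75914998600793 89.05937406084729
t 6.83 tcp [471.4 224.2 110.9] q [-0.83  0.46  0.38  2.01 -0.25  0.72 -0.55] roll -0.001 (alt 3.141) tilt [ 0.  0. -1.]
  T [471.4 224.2 110.9] dp [0. 0. 0.]
```

```bash
python3 - <<'E'
from h import *
s=snap('side','side3')
cv2.imwrite('pics/d3.png',cv2.resize(s['frame'][170:310,270:400],None,fx=4,fy=4,interpolation=cv2.INTER_CUBIC))
E
```

```text
(no output)
```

View pics/d3.png

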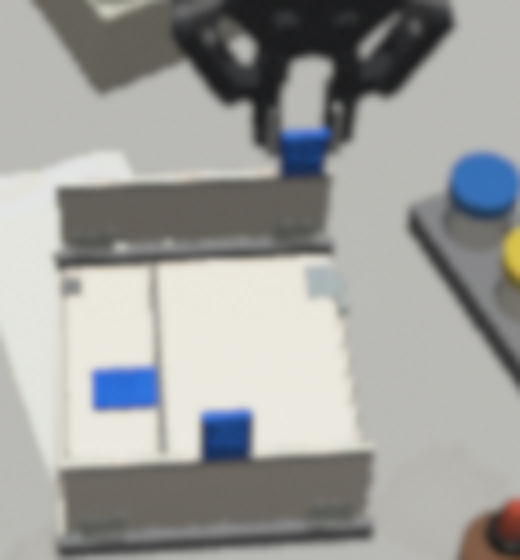

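Both side walls look upright: the left top edge runs (58,190)-(330,178) and the right one (65,463)-(370,450). The back tab is visible at (125,388). I'll check the angles by projection.

```bash
python3 - <<'E'
from h import *
np.set_printoptions(precision=1,suppress=True)
s=load('side3')
def cr(P): return (proj(s,P)+.5-[270,170])*4
for nm,y,sg in(('left',82,-1),('right',-82,1)):
    for a in(1.4,1.5,1.571,1.65):
        print(nm,a,cr([bw(x,y+sg*62*np.cos(a),19+62*np.sin(a)) for x in(-70,70)]).ravel(), 'hinge',cr([bw(x,y,19) for x in(-70,70)]).ravel())
print('tabs',cr([bw(54,82,99),bw(4,-82,99),bw(-43,0,13)]).ravel())
E
```

```text
left 1.4 [ 54.6 195.2 334.9 180.4] hinge [ 61.7 250.3 324.8 235.9]
left 1.5 [ 54.3 184.6 333.5 169.9] hinge [ 61.7 250.3 324.8 235.9]
left 1.571 [ 54.2 177.5 332.5 162.9] hinge [ 61.7 250.3 324.8 235.9]
left 1.65 [ 54.  170.1 331.3 155.6] hinge [ 61.7 250.3 324.8 235.9]
right 1.4 [ 59.5 450.6 373.9 431.2] hinge [ 67.9 535.4 365.9 516.1]
right 1.5 [ 59.6 462.2 376.  442.5] hinge [ 67.9 535.4 365.9 516.1]
right 1.571 [ 59.8 471.  377.4 451.1] hinge [ 67.9 535.4 365.9 516.1]
right 1.65 [ 60.  481.3 378.9 461.2] hinge [ 67.9 535.4 365.9 516.1]
tabs [302.8 141.8 229.2 440.  119.3 386.9]
```

In the tool's units: -8 mm / 600 = -0.0133, -6 mm / 600 = -0.01.

drive_tool(
  deltas=[
    {"jaw": 0, "dp": [-0.005, 0, 0], "roll": 0},
    {"jaw": 0, "dp": [-0.01, 0, 0], "roll": 0},
    {"jaw": 0, "dp": [-0.0133, 0, 0], "roll": 0},
    {"jaw": 0, "dp": [-0.0133, 0, 0], "roll": 0},
    {"jaw": 0, "dp": [-0.0133, 0, 0], "roll": 0},
  ],
)

```text
clock: 7.3
tcp_pos: [470.1, 219.2, 110.9]
eef_rot: [-2.486, -1.92, -0.008]
ft_force: [7.4, 8.6, -0.2]
gripper_width: 22.6
grasp_force: 20.5
```

```bash
cat > ang.py <<'E'
from h import *
import sys
s=snap('side',sys.argv[1])
def fit(u0,u1,v0,v1):
    P=np.array([pd(s,u,v) for u in range(u0,u1) for v in range(v0,v1) if s['depth'][v,u]>0])
    for _ in range(3):
        c=np.median(P,0); n=np.linalg.svd(P-P.mean(0),full_matrices=False)[2][2]; e=(P-P.mean(0))@n; P=P[abs(e)<2.5*e.std()+.5]
    n=n*np.sign(n[1]); print(len(P),P.mean(0).round(1),'n',n.round(3),'tilt from vertical rad %.3f'%np.arcsin(n[2]),'yaw n %.3f'%np.arctan2(n[1],n[0]))
print('right'); fit(292,357,290,301)
print('left'); fit(290,338,221,228)
plan([[470,219,190]],BY)
E
python3 ang.py side4
```

```text
right
698 [566.6 377.4  45.4] n [0.258 0.964 0.06 ] tilt from vertical rad 0.060 yaw n 1.309
left
334 [533.9 218.   45.5] n [ 0.263  0.965 -0.017] tilt from vertical rad -0.017 yaw n 1.305
t 7.35 tcp [470.1 219.2 110.9] q [-0.82  0.45  0.38  2.02 -0.25  0.71 -0.54] roll 0.001 (alt -3.140) tilt [ 0.004  0.003 -1.   ]
  T [470 219 190] dp [  0.1   0.1 -79.1]
```

```bash
sed -i 's/BY=2.885/BY=2.88/' h.py; python3 - <<'E'
from h import *
np.set_printoptions(precision=2,suppress=True)
plan([[470,219,190],bw(10,-40,190),bw(10,-40,85),bw(10,-72,85),bw(10,-76,85)],BY)
E
```

```text
t 7.35 tcp [470.1 219.2 110.9] q [-0.82  0.45  0.38  2.02 -0.25  0.71 -0.54] roll 0.006 (alt -3.135) tilt [ 0.  0. -1.]
  T [470. 219. 190.] dp [  0.1   0.1 -79.1]
  T [545.7 338.2 190. ] dp [134.5  43.3 -78.4]
  T [545.7 338.2  85. ] dp [134.1  43.   26.6]
  T [554.  369.1  85. ] dp [166.1  43.2  26.7]
  T [555. 373.  85.] dp [170.1  43.2  26.7]
```

In the tool's units: 135 mm / 600 = 0.225, 105 mm / 600 = 0.175.

drive_tool(
  deltas=[
    {"jaw": 0.45, "dp": [0.005, 0, 0], "roll": 0},
    {"jaw": 0.45, "dp": [0.005, 0, 0], "roll": 0},
    {"jaw": 0.45, "dp": [0.005, 0, 0], "roll": 0},
    {"jaw": 0.45, "dp": [0.005, 0, -0.0167], "roll": 0},
    {"jaw": 0.45, "dp": [0.005, 0, -0.0833], "roll": 0},
    {"jaw": 0.2, "dp": [0.005, 0, -0.1317], "roll": 0},
    {"jaw": 0, "dp": [0.0583, 0.0183, -0.1317], "roll": 0},
    {"jaw": 0, "dp": [0.1167, 0.0367, -0.1317], "roll": 0},
    {"jaw": 0, "dp": [0.175, 0.055, -0.1317], "roll": 0},
    {"jaw": 0, "dp": [0.225, 0.0717, -0.1317], "roll": 0},
    {"jaw": 0, "dp": [0.225, 0.0717, -0.0833], "roll": 0},
    {"jaw": 0, "dp": [0.225, 0.0717, -0.0333], "roll": 0},
  ],
)

```text
clock: 8.35
tcp_pos: [545.9, 338.5, 131.3]
eef_rot: [2.486, 1.921, 0.006]
ft_force: [-0.2, -0.4, -1.1]
gripper_width: 0.2
grasp_force: 0.0
```

In the tool's units: 46 mm / 600 = 0.0767, 36 mm / 600 = 0.06.

drive_tool(
  deltas=[
    {"jaw": 0, "dp": [0, 0, 0.0417], "roll": 0},
    {"jaw": 0, "dp": [0, 0, 0.0767], "roll": 0},
    {"jaw": 0, "dp": [0, 0, 0.0767], "roll": 0},
    {"jaw": 0, "dp": [0, 0, 0.0767], "roll": 0},
    {"jaw": 0, "dp": [0.025, 0, 0.0767], "roll": 0},
    {"jaw": 0, "dp": [0.04, 0, 0.0767], "roll": 0},
    {"jaw": 0, "dp": [0.05, 0, 0.0767], "roll": 0},
    {"jaw": 0, "dp": [0.0567, 0, 0.0767], "roll": 0},
    {"jaw": 0, "dp": [0.06, 0, 0.0767], "roll": 0},
    {"jaw": 0, "dp": [0.06, 0, 0.0767], "roll": 0},
    {"jaw": 0, "dp": [0.06, 0, 0.0767], "roll": 0},
  ],
)

```text
clock: 9.27
tcp_pos: [553.6, 363.6, 84.3]
eef_rot: [2.488, 1.909, -0.012]
ft_force: [-2.8, -19.2, 1.4]
gripper_width: 0.1
grasp_force: 0.0
```

In the tool's units: -120 mm / 600 = -0.2, -100 mm / 600 = -0.1667.

drive_tool(
  deltas=[
    {"jaw": 0, "dp": [-0.0333, 0, 0], "roll": 0},
    {"jaw": 0, "dp": [-0.0833, 0, -0.05], "roll": 0},
    {"jaw": 0.2, "dp": [-0.1167, 0, -0.1167], "roll": 0},
    {"jaw": 0.45, "dp": [-0.125, 0, -0.1667], "roll": 0},
    {"jaw": 0.45, "dp": [-0.125, 0, -0.2], "roll": 0},
    {"jaw": 0.45, "dp": [-0.125, 0, -0.2], "roll": 0},
  ],
)

```text
clock: 9.77
tcp_pos: [537.4, 298.8, 211.1]
eef_rot: [2.489, 1.917, 0.016]
ft_force: [-0.5, 0.8, -0.2]
gripper_width: 38.8
grasp_force: 0.0
```

```bash
python3 ang.py side5; python3 - <<'E'
from h import *
np.set_printoptions(precision=2,suppress=True)
s=load('side5')
for ce,a,r in blobs(s,(105,120,50),(125,255,255),(270,190,370,295)): print(ce,a,pz(s,*ce,13),pz(s,*ce,99))
plan([bw(-43,0,120),bw(-43,0,40),bw(-43,0,30)],BY+np.pi/2)
E
```

```text
right
700 [567.2 378.9  48.4] n [ 0.259  0.966 -0.004] tilt from vertical rad -0.004 yaw n 1.309
left
331 [533.9 218.   45.6] n [ 0.265  0.964 -0.034] tilt from vertical rad -0.034 yaw n 1.302
t 9.82 tcp [536.2 299.1 208.5] q [-0.89  0.47  0.43  1.69 -0.22  1.02 -0.65] roll 0.004 (alt -3.137) tilt [ 0.005  0.004 -1.   ]
  T [470 219 190] dp [-94.4 -43.8  17.8]
[347.63 206.3 ] 43 [438.41 171.72  13.  ] [468.68 236.18  99.  ]
[300.91 266.7 ] 132 [583.91 288.14  13.  ] [596.74 338.65  99.  ]
[326.23 280.64] 105 [546.3  334.12  13.  ] [563.64 379.12  99.  ]
t 9.82 tcp [536.2 299.1 208.5] q [-0.89  0.47  0.43  1.69 -0.22  1.02 -0.65] roll -1.566 (alt 1.575) tilt [ 0.01  0.   -1.  ]
  T [586.5 285.9 120. ] dp [-0.5 51.6 88.7]
  T [586.5 285.9  40. ] dp [ -0.9  51.3 168.7]
  T [586.5 285.9  30. ] dp [ -1.   51.3 178.7]
```

In the tool's units: 80 mm / 600 = 0.1333, 60 mm / 600 = 0.1, -1.44 rad / 3.1416 = -0.4584.

drive_tool(
  deltas=[
    {"jaw": 0.45, "dp": [0, 0.0167, 0], "roll": -0.0382},
    {"jaw": 0.45, "dp": [0, 0.0333, 0], "roll": -0.0764},
    {"jaw": 0.45, "dp": [0, 0.05, 0], "roll": -0.1146},
    {"jaw": 0.45, "dp": [0, 0.0667, 0], "roll": -0.1528},
    {"jaw": 0.45, "dp": [0, 0.085, 0], "roll": -0.191},
    {"jaw": 0.45, "dp": [0, 0.085, 0], "roll": -0.2292},
    {"jaw": 0.45, "dp": [0, 0.085, 0], "roll": -0.2674},
    {"jaw": 0.45, "dp": [0, 0.085, 0], "roll": -0.3056},
    {"jaw": 0.45, "dp": [0, 0.085, 0.0167], "roll": -0.3438},
    {"jaw": 0.45, "dp": [0, 0.085, 0.05], "roll": -0.382},
    {"jaw": 0.45, "dp": [0, 0.085, 0.1], "roll": -0.4202},
    {"jaw": 0.45, "dp": [0, 0.085, 0.1333], "roll": -0.4584},
  ],
)

```text
clock: 10.82
tcp_pos: [582.8, 285.5, 122.1]
eef_rot: [-0.595, -3.083, 0.001]
ft_force: [0.0, -0.3, -0.8]
gripper_width: 38.3
grasp_force: 0.0
```

In the tool's units: -0.126 rad / 3.1416 = -0.0401.

drive_tool(
  deltas=[
    {"jaw": 0.45, "dp": [0, 0, 0], "roll": -0.0401},
    {"jaw": 0.45, "dp": [0, 0, 0], "roll": -0.0401},
    {"jaw": 0.45, "dp": [0, 0, 0], "roll": -0.0401},
  ],
)

```text
clock: 11.07
tcp_pos: [583.8, 285.5, 124.1]
eef_rot: [-0.416, -3.113, -0.0]
ft_force: [0.3, -0.1, -0.3]
gripper_width: 38.3
grasp_force: 0.0
```

```bash
python3 - <<'E'
from h import *
np.set_printoptions(precision=2,suppress=True)
plan([[586.5,286.5,120],[586.5,286.5,28]],BY+np.pi/2)
E
```

```text
t 11.07 tcp [583.8 285.5 124.1] q [-0.55  0.6   0.02  1.65 -0.01  0.9   0.78] roll -0.004 (alt 3.138) tilt [-0.  0. -1.]
  T [586.5 286.5 120. ] dp [-2.3  1.6  4.1]
  T [586.5 286.5  28. ] dp [-2.4  1.6 96.1]
```

In the tool's units: 96 mm / 600 = 0.16, 94 mm / 600 = 0.1567.

drive_tool(
  deltas=[
    {"jaw": 0.45, "dp": [-0.0033, 0.0025, 0.0583], "roll": 0},
    {"jaw": 0.45, "dp": [-0.0033, 0.0025, 0.1], "roll": 0},
    {"jaw": 0.45, "dp": [-0.0033, 0.0025, 0.13], "roll": 0},
    {"jaw": 0.45, "dp": [-0.0033, 0.0025, 0.1467], "roll": 0},
    {"jaw": 0.45, "dp": [-0.0033, 0.0025, 0.1567], "roll": 0},
    {"jaw": 0.45, "dp": [-0.0033, 0.0025, 0.16], "roll": 0},
    {"jaw": 0.45, "dp": [-0.0033, 0.0025, 0.16], "roll": 0},
    {"jaw": 0.45, "dp": [-0.0033, 0.0025, 0.16], "roll": 0},
    {"jaw": 0, "dp": [-0.0033, 0.0025, 0.16], "roll": 0},
    {"jaw": 0, "dp": [-0.0033, 0.0025, 0.16], "roll": 0},
    {"jaw": 0, "dp": [-0.0033, 0.0025, 0.16], "roll": 0},
    {"jaw": 0, "dp": [-0.0033, 0.0025, 0.16], "roll": 0},
  ],
  newtons=20,
)

```text
clock: 12.07
tcp_pos: [586.8, 286.3, 28.9]
eef_rot: [0.411, 3.113, 0.001]
ft_force: [1.8, -0.6, 0.5]
gripper_width: 23.2
grasp_force: 24.3
```

drive_tool(
  deltas=[
    {"jaw": 0, "dp": [0, 0, 0], "roll": 0},
    {"jaw": 0, "dp": [0, 0, 0], "roll": 0},
  ],
  newtons=30,
)

```text
clock: 12.23
tcp_pos: [586.8, 286.3, 28.7]
eef_rot: [0.41, 3.114, 0.001]
ft_force: [2.1, -0.7, 0.5]
gripper_width: 22.9
grasp_force: 31.8
```

```bash
python3 - <<'E'
from h import *
np.set_printoptions(precision=2,suppress=True)
st=bot.sense(); p=st['tcp_pos']; print(st['gripper_width'],st['grasp_force'],st['ft_force'])
ex=bw(1,0,0)-bw(0,0,0); ez=np.array([0,0,1.])
x=(p[:2]-BC)@ex[:2]; z=11; r=np.hypot(75-x,z-10); a0=np.arctan2(z-10,75-x); print(x,r,a0)
A=np.linspace(a0,1.571,19)[1:]
T=[p-ex*(r*np.cos(a)-r*np.cos(a0))+ez*(r*np.sin(a)-r*np.sin(a0)) for a in A]; T.append(T[-1]+8*ex)
plan(T,BY+np.pi/2)
E
```

```text
22.85016850691846 31.779332756996155 [ 2.08 -0.73  0.47]
-43.1544101774733 118.15864185232752 0.00846329919105781
t 12.23 tcp [586.8 286.3  28.7] q [-0.54  0.72  0.01  1.7  -0.01  0.72  0.78] roll -0.001 (alt 3.141) tilt [ 0.  0. -1.]
  T [586.3 286.4  38.9] dp [  0.5   0.  -10.2]
  T [584.9 286.8  49.1] dp [  1.9   0.  -20.4]
  T [582.7 287.4  59.1] dp [  4.2   0.  -30.4]
  T [579.7 288.2  68.8] dp [  7.4   0.  -40.2]
  T [575.8 289.2  78.3] dp [ 11.3   0.  -49.6]
  T [571.2 290.5  87.3] dp [ 16.1   0.  -58.7]
  T [565.8 291.9  95.9] dp [ 21.7   0.  -67.3]
  T [559.8 293.5 104. ] dp [ 27.9   0.  -75.4]
  T [553.  295.3 111.6] dp [ 34.9   0.  -82.9]
  T [545.7 297.3 118.5] dp [ 42.5   0.  -89.8]
  T [537.8 299.4 124.7] dp [ 50.6   0.  -96.1]
  T [529.4 301.6 130.2] dp [  59.3    0.  -101.6]
  T [520.6 304.  134.9] dp [  68.4    0.  -106.3]
  T [511.5 306.4 138.8] dp [  77.9    0.  -110.2]
  T [502.  309.  141.8] dp [  87.6    0.  -113.3]
  T [492.4 311.6 144.1] dp [  97.7    0.  -115.5]
  T [482.5 314.2 145.4] dp [ 107.8    0.  -116.8]
  T [472.6 316.8 145.8] dp [ 118.1    0.  -117.3]
  T [464.9 318.9 145.8] dp [ 126.1    0.  -117.3]
```

In the tool's units: -101.5 mm / 600 = -0.1692, -96 mm / 600 = -0.16.

drive_tool(
  deltas=[
    {"jaw": 0, "dp": [0.0008, 0, -0.0167], "roll": 0},
    {"jaw": 0, "dp": [0.0032, 0, -0.0333], "roll": 0},
    {"jaw": 0, "dp": [0.007, 0, -0.05], "roll": 0},
    {"jaw": 0, "dp": [0.0123, 0, -0.0667], "roll": 0},
    {"jaw": 0, "dp": [0.0188, 0, -0.0817], "roll": 0},
    {"jaw": 0, "dp": [0.0267, 0, -0.0967], "roll": 0},
    {"jaw": 0, "dp": [0.0362, 0, -0.1117], "roll": 0},
    {"jaw": 0, "dp": [0.0467, 0, -0.125], "roll": 0},
    {"jaw": 0, "dp": [0.0583, 0, -0.1375], "roll": 0},
    {"jaw": 0, "dp": [0.0708, 0, -0.1492], "roll": 0},
    {"jaw": 0, "dp": [0.0843, 0, -0.16], "roll": 0},
    {"jaw": 0, "dp": [0.0983, 0, -0.1692], "roll": 0},
  ],
)

```text
clock: 13.23
tcp_pos: [528.8, 301.7, 130.6]
eef_rot: [0.41, 3.114, 0.0]
ft_force: [-0.8, 1.9, -7.1]
gripper_width: 22.8
grasp_force: 29.7
```

In the tool's units: 72 mm / 600 = 0.12, 66 mm / 600 = 0.11.

drive_tool(
  deltas=[
    {"jaw": 0, "dp": [0.015, 0, -0.008], "roll": 0},
    {"jaw": 0, "dp": [0.031, 0, -0.0145], "roll": 0},
    {"jaw": 0, "dp": [0.0467, 0, -0.0197], "roll": 0},
    {"jaw": 0, "dp": [0.0633, 0, -0.0233], "roll": 0},
    {"jaw": 0, "dp": [0.0808, 0, -0.0255], "roll": 0},
    {"jaw": 0, "dp": [0.0983, 0, -0.0263], "roll": 0},
    {"jaw": 0, "dp": [0.11, 0, -0.0263], "roll": 0},
    {"jaw": 0, "dp": [0.12, 0, -0.0263], "roll": 0},
    {"jaw": 0, "dp": [0.12, 0, -0.0263], "roll": 0},
    {"jaw": 0, "dp": [0.12, 0, -0.0263], "roll": 0},
  ],
)

```text
clock: 14.07
tcp_pos: [458.8, 320.5, 145.8]
eef_rot: [-0.409, -3.114, -0.0]
ft_force: [0.7, 0.5, -0.1]
gripper_width: 0.3
grasp_force: 0.0
```

```bash
python3 ang.py side6;  python3 - <<'E'
from h import *
np.set_printoptions(precision=2,suppress=True)
st=bot.sense(); p=st['tcp_pos']; print(st['gripper_width'],st['grasp_force'],st['ft_force'])
print('x local',(p[:2]-BC)@(bw(1,0,0)-bw(0,0,0))[:2])
E
```

```text
right
696 [567.5 378.9  48.5] n [ 0.259  0.966 -0.001] tilt from vertical rad -0.001 yaw n 1.309
left
333 [533.9 218.1  45.8] n [ 0.262  0.965 -0.02 ] tilt from vertical rad -0.020 yaw n 1.305
t 14.12 tcp [458.8 320.4 145.6] q [-0.71  0.44  0.    1.86 -0.    0.84  0.61] roll -1.571 (alt 1.571) tilt [-0.001 -0.    -1.   ]
  T [470 219 190] dp [-37.  -95.1 -44.4]
-0.07479331005195367 0.0 [-0.27 -0.6  -0.41]
x local 89.3024869910038
```

```bash
python3 - <<'E'
from h import *
np.set_printoptions(precision=1,suppress=True)
s=load('side6')
for ce,a,r in blobs(s,(105,120,50),(125,255,255),(270,150,420,295)): print(ce,a,pd(s,*ce))
for a in(.9,1.0,1.1,1.2,1.3,1.4,1.5,1.57): print(a,proj(s,[bw(75-118*np.cos(a),0,10+118*np.sin(a))])[0])
cv2.imwrite('pics/d4.png',cv2.resize(s['frame'][150:310,270:400],None,fx=3.7,fy=3.7,interpolation=cv2.INTER_CUBIC))
E
```

```text
[345.1 205.9] 100 [473.6 235.  100.8]
[392.3 215.7] 156 [377.8 261.2  62.4]
[362.3 229.4] 56 [477.3 323.8 139. ]
[326.2 280.6] 105 [564.5 381.3 103.2]
0.9 [321.9 239.4]
1.0 [327.2 237. ]
1.1 [332.9 234.8]
1.2 [338.9 233. ]
1.3 [345.1 231.5]
1.4 [351.5 230.3]
1.5 [358.  229.5]
1.57 [362.6 229.2]
```

View pics/d4.png

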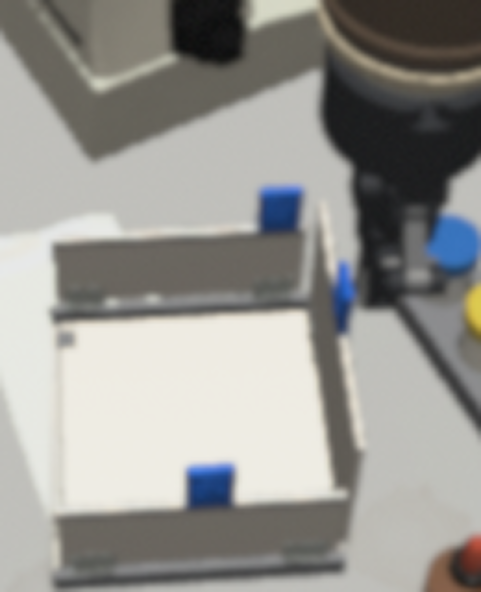

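The back wall stands upright: its tab is at (343,297) in the crop, and its full-image u of 362.3 matches the projection for 1.57 rad. The fingers slid off behind it once it reached the stop. Now the pot.

```bash
python3 - <<'E'
from h import *
np.set_printoptions(precision=1,suppress=True)
s=load('side6')
plan([[420,330,150],[366.5,357.5,150],[366.5,357.5,59]],0.124)
print(proj(s,[[380,400,450],[380,380,400],[400,400,350]]))
E
```

```text
t 14.12 tcp [458.8 320.4 145.6] q [-0.7  0.4  0.   1.9 -0.   0.8  0.6] roll 1.185 (alt -1.956) tilt [-0. -0. -1.]
  T [420. 330. 150.] dp [40.  -0.8 -4.4]
  T [366.5 357.5 150. ] dp [98.8 12.  -4.3]
  T [366.5 357.5  59. ] dp [98.7 12.  86.7]
[[491.5  95.5]
 [469.3 120.1]
 [453.1 163.1]]
```

In the tool's units: 98.8 mm / 600 = 0.1647, 75 mm / 600 = 0.125, 1.185 rad / 3.1416 = 0.3772.

drive_tool(
  deltas=[
    {"jaw": 0.2, "dp": [0.0667, 0, -0.0067], "roll": 0},
    {"jaw": 1, "dp": [0.125, 0.0133, -0.0067], "roll": 0.0318},
    {"jaw": 1, "dp": [0.1647, 0.02, -0.0067], "roll": 0.07},
    {"jaw": 1, "dp": [0.1647, 0.02, -0.0067], "roll": 0.1082},
    {"jaw": 1, "dp": [0.1647, 0.02, -0.0067], "roll": 0.1464},
    {"jaw": 1, "dp": [0.1647, 0.02, -0.0067], "roll": 0.1846},
    {"jaw": 1, "dp": [0.1647, 0.02, -0.0067], "roll": 0.2228},
    {"jaw": 1, "dp": [0.1647, 0.02, -0.0067], "roll": 0.261},
    {"jaw": 1, "dp": [0.1647, 0.02, -0.0067], "roll": 0.2992},
    {"jaw": 1, "dp": [0.1647, 0.02, -0.0067], "roll": 0.3374},
    {"jaw": 1, "dp": [0.1647, 0.02, -0.0067], "roll": 0.3756},
    {"jaw": 1, "dp": [0.1647, 0.02, -0.0067], "roll": 0.3772},
  ],
)

```text
clock: 15.12
tcp_pos: [366.8, 357.4, 149.3]
eef_rot: [-2.086, -2.349, 0.001]
ft_force: [-0.5, -0.3, -0.7]
gripper_width: 85.3
grasp_force: 0.0
```

```bash
python3 - <<'E'
from h import *
np.set_printoptions(precision=2,suppress=True)
plan([[366.5,357.5,59]],0.124)
E
```

```text
t 15.12 tcp [366.8 357.4 149.3] q [-1.09  0.38  0.27  1.99 -0.14  0.8  -0.61] roll -0.005 (alt 3.136) tilt [-0. -0. -1.]
  T [366.5 357.5  59. ] dp [ 0.1 -0.2 90.3]
```

In the tool's units: 90 mm / 600 = 0.15, 86 mm / 600 = 0.1433.

drive_tool(
  deltas=[
    {"jaw": 0.75, "dp": [0, 0, 0.0583], "roll": 0},
    {"jaw": 0.75, "dp": [0, 0, 0.1], "roll": 0},
    {"jaw": 0.75, "dp": [0, 0, 0.13], "roll": 0},
    {"jaw": 0.75, "dp": [0, 0, 0.1433], "roll": 0},
    {"jaw": 0.75, "dp": [0, 0, 0.15], "roll": 0},
    {"jaw": 0.75, "dp": [0, 0, 0.15], "roll": 0},
    {"jaw": 0.3, "dp": [0, 0, 0.15], "roll": 0},
    {"jaw": 0.3, "dp": [0, 0, 0.15], "roll": 0},
    {"jaw": 0.3, "dp": [0, 0, 0.15], "roll": 0},
    {"jaw": 0.3, "dp": [0, 0, 0.15], "roll": 0},
    {"jaw": 0.3, "dp": [0, 0, 0.15], "roll": 0},
    {"jaw": 0.3, "dp": [0, 0, 0.15], "roll": 0},
  ],
  newtons=25,
)

```text
clock: 16.12
tcp_pos: [367.8, 358.1, 60.7]
eef_rot: [-2.079, -2.355, -0.003]
ft_force: [-1.0, -0.6, 7.0]
gripper_width: 36.5
grasp_force: 24.8
```

In the tool's units: -340 mm / 600 = -0.5667, -305 mm / 600 = -0.5083.

drive_tool(
  deltas=[
    {"jaw": 0.3, "dp": [0, 0, -0.01], "roll": 0},
    {"jaw": 0.3, "dp": [0, 0, -0.025], "roll": 0},
    {"jaw": 0.3, "dp": [0, 0, -0.0467], "roll": 0},
    {"jaw": 0.3, "dp": [0, 0, -0.075], "roll": 0},
    {"jaw": 0.3, "dp": [0, 0, -0.125], "roll": 0},
    {"jaw": 0.3, "dp": [0, 0, -0.1833], "roll": 0},
    {"jaw": 0.3, "dp": [0, 0, -0.25], "roll": 0},
    {"jaw": 0.3, "dp": [0, 0, -0.3167], "roll": 0},
    {"jaw": 0.3, "dp": [0, 0, -0.3833], "roll": 0},
    {"jaw": 0.3, "dp": [0, 0, -0.45], "roll": 0},
    {"jaw": 0.3, "dp": [0, 0, -0.5083], "roll": 0},
    {"jaw": 0.3, "dp": [0, 0, -0.5667], "roll": 0},
  ],
)

```text
clock: 17.12
tcp_pos: [367.0, 356.5, 402.8]
eef_rot: [-2.08, -2.354, -0.002]
ft_force: [0.7, 0.6, -1.5]
gripper_width: 36.2
grasp_force: 25.2
```

drive_tool(
  deltas=[
    {"jaw": 0.3, "dp": [0, 0, 0], "roll": 0},
    {"jaw": 0.3, "dp": [0, 0, 0], "roll": 0},
    {"jaw": 0.3, "dp": [0, 0, 0], "roll": 0},
  ],
)

```text
clock: 17.37
tcp_pos: [367.0, 356.9, 399.5]
eef_rot: [-2.08, -2.355, 0.0]
ft_force: [-0.9, -0.4, -0.2]
gripper_width: 36.5
grasp_force: 25.2
```

```bash
cat > pot.py <<'E'
from h import *
import sys
np.set_printoptions(precision=2,suppress=True)
s=snap('side',sys.argv[1]); plan([[367,358,400]],0.124)
st=bot.sense(); p=st['tcp_pos']; u,v=proj(s,[p+[0,0,-25]])[0].astype(int); print(u,v,st['gripper_width'],st['grasp_force'])
cv2.imwrite('pics/%s_p.png'%sys.argv[1],cv2.resize(s['frame'][v-40:v+40,u-35:u+35],None,fx=3.7,fy=3.7,interpolation=cv2.INTER_CUBIC))
E
python3 pot.py p0
```

```text
t 17.42 tcp [366.8 356.8 398.8] q [-1.15  0.15  0.33  1.62 -0.05  1.38 -0.69] roll -0.000 (alt 3.141) tilt [-0. -0. -1.]
  T [367 358 400] dp [ 1.2  0.3 -1.2]
462 123 36.47577259667673 25.24300754070282
```

In the tool's units: -1.05 rad / 3.1416 = -0.3342.

drive_tool(
  deltas=[
    {"jaw": 0.3, "dp": [0, 0, 0], "roll": -0.0382},
    {"jaw": 0.3, "dp": [0, 0, 0], "roll": -0.0764},
    {"jaw": 0.3, "dp": [0, 0, 0], "roll": -0.1146},
    {"jaw": 0.3, "dp": [0, 0, 0], "roll": -0.1528},
    {"jaw": 0.3, "dp": [0, 0, 0], "roll": -0.191},
    {"jaw": 0.3, "dp": [0, 0, 0], "roll": -0.2292},
    {"jaw": 0.3, "dp": [0, 0, 0], "roll": -0.2674},
    {"jaw": 0.3, "dp": [0, 0, 0], "roll": -0.3056},
    {"jaw": 0.3, "dp": [0, 0, 0], "roll": -0.3342},
    {"jaw": 0.3, "dp": [0, 0, 0], "roll": -0.3342},
  ],
)

```text
clock: 18.25
tcp_pos: [366.9, 356.8, 398.1]
eef_rot: [-0.613, -3.08, 0.004]
ft_force: [0.6, -0.0, 0.3]
gripper_width: 36.5
grasp_force: 25.2
```

```bash
python3 pot.py p1
```

```text
t 18.3 tcp [367.  356.9 398.3] q [-1.06  0.15  0.22  1.61 -0.03  1.38  0.33] roll 1.048 (alt -2.093) tilt [-0. -0. -1.]
  T [367 358 400] dp [ 0.4  1.1 -1.7]
462 123 36.628315984798846 25.200067162513733
```

In the tool's units: -1.05 rad / 3.1416 = -0.3342.

drive_tool(
  deltas=[
    {"jaw": 0.3, "dp": [0, 0, 0], "roll": -0.0382},
    {"jaw": 0.3, "dp": [0, 0, 0], "roll": -0.0764},
    {"jaw": 0.3, "dp": [0, 0, 0], "roll": -0.1146},
    {"jaw": 0.3, "dp": [0, 0, 0], "roll": -0.1528},
    {"jaw": 0.3, "dp": [0, 0, 0], "roll": -0.191},
    {"jaw": 0.3, "dp": [0, 0, 0], "roll": -0.2292},
    {"jaw": 0.3, "dp": [0, 0, 0], "roll": -0.2674},
    {"jaw": 0.3, "dp": [0, 0, 0], "roll": -0.3056},
    {"jaw": 0.3, "dp": [0, 0, 0], "roll": -0.3342},
    {"jaw": 0.3, "dp": [0, 0, 0], "roll": -0.3342},
  ],
)

```text
clock: 19.13
tcp_pos: [367.1, 357.1, 398.9]
eef_rot: [1.009, -2.974, 0.001]
ft_force: [-0.5, -0.2, 0.4]
gripper_width: 36.7
grasp_force: 25.2
```

```bash
python3 pot.py p2
```

```text
t 19.18 tcp [367.2 357.1 399. ] q [-0.97  0.16  0.11  1.6  -0.02  1.38  1.36] roll -1.046 (alt 2.095) tilt [-0. -0. -1.]
  T [367 358 400] dp [-0.4  0.8 -1. ]
462 123 36.60639845434572 25.18682062625885
```

In the tool's units: -1.05 rad / 3.1416 = -0.3342.

drive_tool(
  deltas=[
    {"jaw": 0.3, "dp": [0, 0, 0], "roll": -0.0382},
    {"jaw": 0.3, "dp": [0, 0, 0], "roll": -0.0764},
    {"jaw": 0.3, "dp": [0, 0, 0], "roll": -0.1146},
    {"jaw": 0.3, "dp": [0, 0, 0], "roll": -0.1528},
    {"jaw": 0.3, "dp": [0, 0, 0], "roll": -0.191},
    {"jaw": 0.3, "dp": [0, 0, 0], "roll": -0.2292},
    {"jaw": 0.3, "dp": [0, 0, 0], "roll": -0.2674},
    {"jaw": 0.3, "dp": [0, 0, 0], "roll": -0.3056},
    {"jaw": 0.3, "dp": [0, 0, 0], "roll": -0.3342},
    {"jaw": 0.3, "dp": [0, 0, 0], "roll": -0.3342},
  ],
)

```text
clock: 20.02
tcp_pos: [367.3, 357.2, 399.2]
eef_rot: [2.362, -2.07, 0.0]
ft_force: [-0.2, 0.7, -1.1]
gripper_width: 36.5
grasp_force: 25.2
```

```bash
python3 pot.py p3; python3 - <<'E'
import cv2,numpy as np
I=[cv2.imread(f'pics/p{i}_p.png') for i in range(4)]
cv2.imwrite('pics/m1.png',np.vstack([np.hstack(I[:2]),np.hstack(I[2:])]))
E
```

```text
t 20.07 tcp [367.3 357.2 399.3] q [-0.88  0.16  0.01  1.6  -0.    1.38  2.39] roll 0.002 (alt -3.139) tilt [-0. -0. -1.]
  T [367 358 400] dp [-0.8  0.2 -0.7]
462 123 36.35938394708369 25.18575221300125
```

View pics/m1.png

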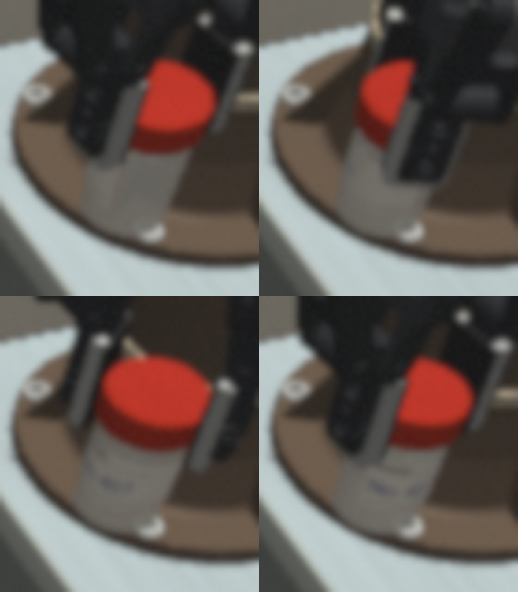

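p3 (lower right) shows the writing nearly facing the camera at about (393,487), and p2 (lower left) shows it left of centre at about (108,482). I'll unwrap the cylinder numerically to get the label's azimuth.

```bash
cat > unw.py <<'E'
from h import *
np.set_printoptions(precision=1,suppress=True)
base=np.array([367.3,357.2,399.2-54.7]); phi=np.deg2rad(np.arange(-180,180,4)); hs=np.arange(4,38,1.5)
def run(names,base,steps):
    s=load(names[0])
    th=np.linspace(0,2*np.pi,60); hull=np.vstack([np.c_[18.8*np.cos(th),18.8*np.sin(th),0*th+z]+base for z in(42,54)])
    m=np.zeros((400,640),np.uint8); cv2.fillConvexPoly(m,cv2.convexHull(proj(load('p2'),hull).astype(np.float32)).astype(int),1)
    b=max(blobs(load('p2'),(0,140,60),(8,255,255),(400,60,520,200)),key=lambda q:q[1]); ys,xs=np.nonzero(m)
    sh=b[0]-[xs.mean(),ys.mean()]; print('shift',sh,b[1],m.sum())
    out=[]
    for n,d in zip(names,steps):
        s=load(n); F=cv2.GaussianBlur(s['frame'],(3,3),.6).astype(np.float32)
        P=np.array([[[base[0]+16.5*np.cos(f-d),base[1]+16.5*np.sin(f-d),base[2]+h] for f in phi] for h in hs])
        uv=proj(s,P).reshape(len(hs),len(phi),2)+sh
        I=cv2.remap(F,uv[...,0].astype(np.float32),uv[...,1].astype(np.float32),cv2.INTER_LINEAR)
        az=np.arctan2(s['xyz'][1]-base[1],s['xyz'][0]-base[0]); vis=np.cos(phi-d-az)>.35
        I[:,~vis]=0; out.append(I); bl=I[...,0]-I[...,2]
        print(n,'cam az',np.rad2deg(az)); k=np.nonzero(vis)[0]; k=k[np.argsort((phi[k]-d-az+np.pi)%(2*np.pi))]
        for i in k: print(int(np.rad2deg(phi[i])),'blue max/mean %.0f %.1f'%(bl[4:18,i].max(),bl[4:18,i].mean()),'dark min %.0f'%I[4:18,i,1].min(),end=' | ')
        print()
    return out
if __name__=='__main__':
    o=run(['p2','p3'],base,[1.047,0])
    cv2.imwrite('pics/unw.png',np.vstack([cv2.resize(np.clip(i[::-1]*1.5,0,255).astype(np.uint8),(720,230),interpolation=cv2.INTER_CUBIC) for i in o]))
E
python3 unw.py
```

```text
shift [ 1.7 -0.8] 626 694
p2 cam az 47.43191462207899
40 blue max/mean -5 -8.6 dark min 88 | 44 blue max/mean -5 -8.2 dark min 91 | 48 blue max/mean -5 -8.0 dark min 92 | 52 blue max/mean -5 -8.1 dark min 93 | 56 blue max/mean -6 -8.3 dark min 94 | 59 blue max/mean -6 -8.4 dark min 94 | 64 blue max/mean -6 -8.6 dark min 95 | 68 blue max/mean -6 -8.7 dark min 98 | 72 blue max/mean -5 -8.5 dark min 101 | 76 blue max/mean -4 -8.0 dark min 98 | 80 blue max/mean -2 -7.3 dark min 95 | 84 blue max/mean -2 -7.4 dark min 94 | 88 blue max/mean -2 -7.6 dark min 96 | 92 blue max/mean -2 -7.4 dark min 97 | 96 blue max/mean -3 -7.4 dark min 99 | 100 blue max/mean -4 -7.7 dark min 101 | 104 blue max/mean -5 -8.0 dark min 102 | 108 blue max/mean -5 -8.2 dark min 102 | 112 blue max/mean -5 -8.5 dark min 103 | 116 blue max/mean -7 -9.1 dark min 104 | 119 blue max/mean -8 -9.6 dark min 104 | 124 blue max/mean -9 -9.9 dark min 104 | 128 blue max/mean -9 -9.9 dark min 105 | 132 blue max/mean -9 -10.0 dark min 106 | 136 blue max/mean -9 -9.9 dark min 106 | 140 blue max/mean -8 -9.7 dark min 106 | 144 blue
[... 1076 characters left out ...]
2 -7.3 dark min 96 | 52 blue max/mean -2 -7.6 dark min 99 | 56 blue max/mean -4 -8.1 dark min 101 | 59 blue max/mean -5 -8.4 dark min 101 | 64 blue max/mean -6 -8.9 dark min 101 | 68 blue max/mean -7 -9.1 dark min 102 | 72 blue max/mean -6 -8.8 dark min 104 | 76 blue max/mean -5 -8.4 dark min 104 | 80 blue max/mean -4 -7.9 dark min 100 | 84 blue max/mean -2 -7.6 dark min 98 | 88 blue max/mean -3 -7.5 dark min 98 | 92 blue max/mean -4 -7.9 dark min 97 | 96 blue max/mean -5 -8.5 dark min 97 | 100 blue max/mean -6 -9.6 dark min 97 | 104 blue max/mean -7 -10.7 dark min 94 | 108 blue max/mean -8 -11.6 dark min 90 | 112 blue max/mean -8 -12.2 dark min 85 | 116 blue max/mean -10 -12.6 dark min 80 |
```

View pics/unw.png

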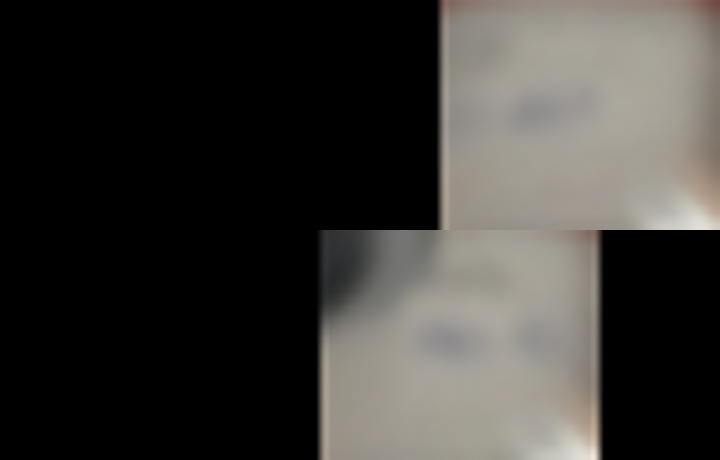

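In the tool's units: 0.35 rad / 3.1416 = 0.1114.

drive_tool(
  deltas=[
    {"jaw": 0.3, "dp": [0, 0, 0], "roll": 0.0382},
    {"jaw": 0.3, "dp": [0, 0, 0], "roll": 0.0764},
    {"jaw": 0.3, "dp": [0, 0, 0], "roll": 0.1114},
    {"jaw": 0.3, "dp": [0, 0, 0], "roll": 0.1114},
    {"jaw": 0.3, "dp": [0, 0, 0], "roll": 0.1114},
  ],
)

```text
clock: 20.48
tcp_pos: [367.2, 357.4, 399.5]
eef_rot: [1.966, -2.45, 0.0]
ft_force: [0.2, -1.3, -0.2]
gripper_width: 36.4
grasp_force: 25.2
```

```bash
cat > unw2.py <<'E'
from h import *
import sys
nm=sys.argv[1]; fr=[]
for i in range(6): s=bot.snapshot('side'); fr.append(s['frame'].astype(np.float32))
s['frame']=np.mean(fr,0); pickle.dump(s,open(nm+'.pkl','wb'))
st=bot.sense(); p=st['tcp_pos']; M=R.from_rotvec(st['eef_rot']).as_matrix(); yaw=np.rad2deg(np.arctan2(M[1,1],M[0,1]))
base=p-[0,0,54.7]; F=s['frame']
# cap centroid shift
b=max(blobs({'frame':F.astype(np.uint8)},(0,140,40),(8,255,255),(400,60,520,200)),key=lambda q:q[1])
az=np.rad2deg(np.arctan2(s['xyz'][1]-base[1],s['xyz'][0]-base[0]))
# body edges in image at label height -> centre shift
phi=np.arange(-80,81,5)
def samp(off,h,r=16.5):
    P=[[base[0]+r*np.cos(np.deg2rad(az+f)),base[1]+r*np.sin(np.deg2rad(az+f)),base[2]+h] for f in off]
    return proj(s,P)
# silhouette: perpendicular scan
row=[]
for h in np.arange(8,22,2):
    c=samp([0],h,0)[0]; e=samp([90],h)[0]; d=(e-c); k=np.linspace(-1.8,1.8,73); q=c+np.outer(k,d)
    row.append(cv2.remap(F,q[:,0].reshape(1,-1).astype(np.float32),q[:,1].reshape(1,-1).astype(np.float32),cv2.INTER_LINEAR)[0,:,1])
row=np.mean(row,0); print('scan',dict(zip(k.round(2)[::3],row.astype(int)[::3])))
print('yaw tool %.1f camaz %.1f width px %.1f'%(yaw,az,np.linalg.norm(d)))
sh=float(sys.argv[2]) if len(sys.argv)>2 else 0
print('h\\phi',*['%4d'%f for f in phi])
for h in range(32,4,-2):
    uv=samp(phi,h)+sh*d; I=cv2.remap(F,uv[:,0].reshape(1,-1).astype(np.float32),uv[:,1].reshape(1,-1).astype(np.float32),cv2.INTER_LINEAR)[0]
    print('%4d'%h,*['%4d'%v for v in I.mean(1)],' b-r',*['%3d'%v for v in (I[:,0]-I[:,2])])
E
python3 unw2.py q0
```

```text
scan {np.float64(-1.8): np.int64(91), np.float64(-1.65): np.int64(93), np.float64(-1.5): np.int64(93), np.float64(-1.35): np.int64(92), np.float64(-1.2): np.int64(91), np.float64(-1.05): np.int64(88), np.float64(-0.9): np.int64(90), np.float64(-0.75): np.int64(96), np.float64(-0.6): np.int64(100), np.float64(-0.45): np.int64(100), np.float64(-0.3): np.int64(100), np.float64(-0.15): np.int64(102), np.float64(0.0): np.int64(105), np.float64(0.15): np.int64(107), np.float64(0.3): np.int64(106), np.float64(0.45): np.int64(104), np.float64(0.6): np.int64(104), np.float64(0.75): np.int64(104), np.float64(0.9): np.int64(103), np.float64(1.05): np.int64(80), np.float64(1.2): np.int64(60), np.float64(1.35): np.int64(59), np.float64(1.5): np.int64(59), np.float64(1.65): np.int64(60), np.float64(1.8): np.int64(62)}
yaw tool 167.6 camaz 47.4 width px 12.7
h\phi  -80  -75  -70  -65  -60  -55  -50  -45  -40  -35  -30  -25  -20  -15  -10   -5    0    5   10   15   20   25   30   35   40   45   50   55   60   65   70   75   80
  32   65   68   72   75   77   78   78   79   82   88   92   94   96   9
[... 3524 characters left out ...]
-9 -10 -10  -9  -9  -9  -9 -10 -11 -11 -10  -9  -9  -8  -8  -8 -10 -13 -16 -19 -20 -19
   8   94   94   94   94   94   95   95   96   98   99  100  101  102  102  102  103  103  104  104  104  104  104  107  110  111  109  109  113  117  116  108  102   99  b-r -26 -25 -22 -20 -16 -13 -11 -10  -9  -9  -9  -9  -9  -9  -9  -9  -9  -9 -10 -10 -10  -9  -8  -7  -7  -7  -7  -7  -9 -13 -17 -21 -23
   6   93   93   93   92   91   90   90   91   91   92   94   96   97   98   98   99  100  100  101  102  102  102  104  110  115  116  114  116  123  129  128  117  106  b-r -27 -25 -23 -21 -17 -14 -11 -10  -9  -9  -8  -8  -8  -9  -9  -8  -8  -8  -9  -9 -10 -10  -9  -7  -6  -6  -6  -5  -6  -7 -11 -17 -22
```

```bash
python3 - <<'E'
from h import *
np.set_printoptions(precision=1,suppress=True)
C=np.array([700.8,245.5]); c,n=np.cos(BY),np.sin(BY)
for nm,bx in(('side0',(205,225,285,290)),('top0',(285,105,335,150))):
    s=load(nm); P=np.array([pd(s,u,v) for u in range(bx[0],bx[2]) for v in range(bx[1],bx[3]) if s['depth'][v,u]>0])
    d=P[:,:2]-C; L=np.c_[d@[c,n],d@[-n,c],P[:,2]]; L=L[(abs(L[:,0])<90)&(abs(L[:,1])<60)]
    print(nm)
    for z0,z1 in((8,25),(25,45),(45,58),(58,75),(75,90),(90,130)):
        q=L[(L[:,2]>=z0)&(L[:,2]<z1)]
        if len(q)>3: print(z0,z1,len(q),'along',np.percentile(q[:,0],[2,50,98]),'lat',np.percentile(q[:,1],[2,50,98]))
    q=L[(L[:,0]>25)&(L[:,0]<50)&(L[:,2]>45)&(L[:,2]<95)]; print('lens pts',len(q), np.percentile(q[:,1],[3,50,97]),np.percentile(q[:,2],[3,97]),np.percentile(q[:,0],97))
plan([[367.3,357.2,399.2]],np.deg2rad(100.9))
E
```

```text
side0
8 25 537 along [-24.8   9.7  35.9] lat [-32.6 -15.7  11.9]
25 45 15 along [-14.7 -12.   -9.6] lat [-9.9 -8.3 -6.8]
45 58 41 along [-9.6  8.6 21.8] lat [-22.7 -21.4  -9.4]
58 75 301 along [-21.9  -0.3  44.4] lat [-37.7 -18.3   6.3]
75 90 428 along [-15.7  12.4  43.5] lat [-22.3  -6.8  13.1]
90 130 74 along [-19.  -12.7  -8.1] lat [-10.   -7.3   1.3]
lens pts 181 [-18.2 -10.2   7.7] [61.1 81.9] 44.37780684729704
top0
8 25 194 along [-73.8   9.4  34.2] lat [-43.1  16.2  28.2]
45 58 5 along [-4.7 15.7 40.1] lat [-4.5 16.9 17.3]
58 75 107 along [-21.9  -7.7  43.3] lat [-34.3  -7.9  17.2]
75 90 256 along [-14.8  13.3  41.9] lat [-19.   -1.1  16.4]
90 130 31 along [-20.9 -13.8  -9.2] lat [-7.8 -1.3  3.1]
lens pts 100 [-14.3   0.1  13.6] [58.6 83.1] 43.56519328745524
t 20.78 tcp [367.4 357.3 399.6] q [-0.9  0.2  0.   1.6 -0.   1.4  2.1] roll 1.163 (alt -1.978) tilt [ 0. -0. -1.]
  T [367.3 357.2 399.2] dp [0.1 0.1 0.4]
```

```bash
python3 - <<'E'
from h import *
np.set_printoptions(precision=1,suppress=True)
plan([[544.5,291,270],[544.5,291,91.7]],np.deg2rad(101.2))
E
```

```text
t 20.78 tcp [367.4 357.3 399.6] q [-0.9  0.2  0.   1.6 -0.   1.4  2.1] roll 1.158 (alt -1.984) tilt [ 0. -0. -1.]
  T [544.5 291.  270. ] dp [  26.6 -187.2  129.6]
  T [544.5 291.   91.7] dp [  26.6 -187.2  307.9]
```

In the tool's units: -187 mm / 600 = -0.3117, 26.6 mm / 600 = 0.0443, 1.158 rad / 3.1416 = 0.3686.

drive_tool(
  deltas=[
    {"jaw": 0.3, "dp": [0.0033, -0.0267, 0.0083], "roll": 0.035},
    {"jaw": 0.3, "dp": [0.0067, -0.0567, 0.025], "roll": 0.07},
    {"jaw": 0.3, "dp": [0.0117, -0.0867, 0.0417], "roll": 0.105},
    {"jaw": 0.3, "dp": [0.0167, -0.1183, 0.0667], "roll": 0.1401},
    {"jaw": 0.3, "dp": [0.02, -0.15, 0.0917], "roll": 0.1751},
    {"jaw": 0.3, "dp": [0.025, -0.1817, 0.1167], "roll": 0.2101},
    {"jaw": 0.3, "dp": [0.03, -0.2133, 0.1417], "roll": 0.2451},
    {"jaw": 0.3, "dp": [0.035, -0.245, 0.1667], "roll": 0.2801},
    {"jaw": 0.3, "dp": [0.04, -0.2767, 0.1917], "roll": 0.3151},
    {"jaw": 0.3, "dp": [0.0433, -0.3, 0.2083], "roll": 0.3501},
    {"jaw": 0.3, "dp": [0.0443, -0.3117, 0.2167], "roll": 0.3686},
    {"jaw": 0.3, "dp": [0.0443, -0.3117, 0.2167], "roll": 0.3686},
  ],
)

```text
clock: 21.78
tcp_pos: [545.1, 289.5, 267.9]
eef_rot: [0.298, -3.126, 0.003]
ft_force: [-0.1, -0.6, -0.8]
gripper_width: 36.5
grasp_force: 25.2
```

```bash
python3 - <<'E'
from h import *
np.set_printoptions(precision=2,suppress=True)
print(bot.sense()['grasp_force'])
plan([[544.5,291,91.7]],np.deg2rad(101.2))
E
```

```text
25.213187634944916
t 21.78 tcp [545.1 289.5 267.9] q [-0.79  0.42  0.31  1.59 -0.13  1.16  1.31] roll -0.005 (alt 3.136) tilt [-0. -0. -1.]
  T [544.5 291.   91.7] dp [  0.    2.  176.2]
```

In the tool's units: 177 mm / 600 = 0.295, 173 mm / 600 = 0.2883.

drive_tool(
  deltas=[
    {"jaw": 0.3, "dp": [0, 0.0017, 0.025], "roll": 0},
    {"jaw": 0.3, "dp": [0, 0.0017, 0.0583], "roll": 0},
    {"jaw": 0.3, "dp": [0, 0.0017, 0.0967], "roll": 0},
    {"jaw": 0.3, "dp": [0, 0.0017, 0.1333], "roll": 0},
    {"jaw": 0.3, "dp": [0, 0.0017, 0.1667], "roll": 0},
    {"jaw": 0.3, "dp": [0, 0.0017, 0.2], "roll": 0},
    {"jaw": 0.3, "dp": [0, 0.0017, 0.23], "roll": 0},
    {"jaw": 0.3, "dp": [0, 0.0017, 0.2567], "roll": 0},
    {"jaw": 0.3, "dp": [0, 0.0017, 0.2767], "roll": 0},
    {"jaw": 0.3, "dp": [0, 0.0017, 0.2883], "roll": 0},
    {"jaw": 0.3, "dp": [0, 0.0017, 0.295], "roll": 0},
    {"jaw": 0.3, "dp": [0, 0.0017, 0.295], "roll": 0},
  ],
)

```text
clock: 22.78
tcp_pos: [543.8, 292.2, 92.4]
eef_rot: [0.307, -3.126, 0.0]
ft_force: [-0.2, 0.7, -0.4]
gripper_width: 36.9
grasp_force: 25.2
```

drive_tool(
  deltas=[
    {"jaw": 0.3, "dp": [0, 0, 0], "roll": 0},
    {"jaw": 0.3, "dp": [0, 0, 0], "roll": 0},
    {"jaw": 0.3, "dp": [0, 0, 0], "roll": 0},
    {"jaw": 0.3, "dp": [0, 0, 0], "roll": 0},
    {"jaw": 0.3, "dp": [0, 0, 0], "roll": 0},
    {"jaw": 0.3, "dp": [0, 0, 0], "roll": 0},
  ],
)

```text
clock: 23.28
tcp_pos: [544.1, 292.1, 92.9]
eef_rot: [-0.306, 3.126, 0.0]
ft_force: [0.7, -0.1, -0.3]
gripper_width: 36.3
grasp_force: 25.2
```

```bash
python3 ang.py side9; python3 - <<'E'
from h import *
np.set_printoptions(precision=2,suppress=True)
plan([[544.5,291,91.7]],np.deg2rad(101.2))
st=bot.sense(); print(st['grasp_force'],st['gripper_width'],st['ft_force'],abs(st['qvel']).max())
s=load('side9')
for ce,a,r in blobs(s,(105,120,50),(125,255,255),(270,150,420,295)): print('blue',ce,a)
for ce,a,r in blobs(s,(0,140,50),(8,255,255),(270,190,420,280)): print('red',ce,a,pz(s,*ce,87))
E
```

```text
right
700 [567.3 378.9  48.4] n [ 0.26   0.966 -0.007] tilt from vertical rad -0.007 yaw n 1.308
left
334 [554.  273.4 123.8] n [ 0.348  0.743 -0.572] tilt from vertical rad -0.609 yaw n 1.132
t 23.33 tcp [544.1 292.   92.8] q [-0.75  0.6   0.25  1.77 -0.2   0.8   1.36] roll -1.114 (alt 2.028) tilt [ 0.  0. -1.]
  T [470 219 190] dp [ 86.8 -57.3 -97.2]
t 23.33 tcp [544.1 292.   92.8] q [-0.75  0.6   0.25  1.77 -0.2   0.8   1.36] roll -0.000 (alt 3.141) tilt [ 0.  0. -1.]
  T [544.5 291.   91.7] dp [-0.2 -1.1  1.1]
25.225655436515808 36.42635909914335 [-0.11 -0.93 -0.1 ] 0.001561215721203213
blue [346.21 206.09] 76
blue [390.69 215.97] 203
blue [362.   229.58] 50
blue [326.24 280.59] 104
red [317.24 241.73] 135 [549.9 289.5  87. ]
```

All three tabs are still where they were, and the pot is held still on target with the label turned to the lens. I'm handing the job in.

```bash
python3 -c "
from plant import bot
print(bot.close_job())"
```

```text
the job is handed in; nothing more can be done
None
```

I handed the job in at about 23 s with all three walls standing and the red-capped pot held still at the focus point. Its label is turned to the lens, and no verdict came back. The label direction is the least certain part: I read it from blurred writing, so it could be off by several degrees.

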